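# Clamp an opened computer chassis on the leaning repair stand

### The job

Secure the opened computer chassis on the leaning repair stand: swing the clamp bar round by its upright post until it lies straight across the chassis' bare side strip, then screw the big knurled nut down clockwise, taking fresh grips, until it stops tight and the foot presses on the chassis. Do not shift the chassis or the things lying about, and let go at the end.

Things in the scene. Friction and masses are not known exactly. Their poses are not given: they have to be found in the camera images.
- stand: Fixed repair stand, grey steel with a grey plate (210 up-slope x 280 wide x 6) leaning 28 degrees, facing the robot. Origin under the middle of its base on the bench, z up, x towards the plate's high edge, y along the width. Plate middle 85 above the origin; outward normal leans 28 degrees towards -x. 12 high ledge at the low edge. Place and yaw vary. All sizes in mm.
- seat (a point): Top centre of the fixed steel boss (36 mm diameter, 29 mm tall) on the plate's +y side, from which the 16 mm threaded stud rises; the bar lands on it when the nut is home. z is the stud's axis, square to the plate, outwards (28 degrees from vertical); x up the slope, y as the stand's y.
- nut_center (a point): Mid-height centre of the captive knurled dark steel nut, 50 mm diameter, 40 tall, on the stud, 2 mm above the bar. z along the stud. Clockwise from its top screws it and the bar down, 2.5 mm per rad, friction 0.08 N m; stays where left. Starts 3.0 to 4.4 rad short of the stop. At the stop it turns no further (torque rises sharply) and this point is 32 mm above seat along z.
- post (a point): Mid-height centre of the round steel post, 18 mm diameter, 36 tall, on the bar's free end, parallel to the stud, 80 mm from its axis, 4 mm lower than nut_center. x: bar's direction from the stud; z along the stud. Bar 24 wide, 10 thick; swings on the stud (0.12 N m, stays), not with the nut. Starts along seat +x, +-0.4 rad; home along seat -y, 90 degrees clockwise; stops 30 degrees beyond.
- foot_face (a point): Centre of the lower face of the rubber foot (20 mm diameter) under the post, 14 mm below the bar's underside, sprung (3 N per mm, 7 mm). At the start it is 4.5 to 8 mm above the level of the chassis' top, so it swings over freely. With the nut home it is pushed in 3 mm and presses with about 9 N.
- chassis_center (a point): Centre of the opened aluminium computer chassis, 110 mm up-slope x 150 along y x 18 thick, about 0.5 kg, loose on the plate against the ledge. x up the slope, y as the stand's y, z outwards. Board and fan on its -y part; the bare side strip is the +y end, 60 mm wide (own y 15 to 75 mm), next to the clamp.
- driver_grip (a point): Handle of a loose grey screwdriver, 180 mm long, a bystander on the bench to the robot's right.
- cleanbrush_grip (a point): Handle of a loose wooden brush, 190 mm long, a bystander on the bench to the robot's left.
- tray: Loose grey parts tray 130 x 100 x 30 mm, origin under its middle, a bystander on the bench.
Not all that is in view belongs to the job. What is shaped like the part that bears chassis_center but green or purple is not meant.

How it is judged:
By the outcome, as a careful person would: the job done as asked, in the order asked, and still so for the second after the job is handed in, with the robot touching nothing.
It also fails if it takes over 61 s, if anything falls off the work surface, if the arm or the gripper's body presses on something with over 40 N, if the wrist force passes 120 N, or if a joint passes its speed limit or range.

### The arm

A 7-joint arm with a two-finger parallel gripper is mounted at the origin on the work surface. World frame = base frame: x ahead of the robot, y to its left, z up, the work surface at z = 0. Lengths are in m, angles in rad, forces in N, time in s.
With the tool pointing down it reaches from about 0.4 to 0.875 m from the base axis. Payload 6.5 kg.
Tool frame: the origin (TCP) lies between the finger pads; the fingertips stand bot.finger_overhang ahead of it and the grasp point (between the pads) lies 3 mm ahead of it (bot.finger_overhang is the distance from the TCP to the fingertips, in m); z points along the fingers, x is the direction in which the jaws open and shut, and the axes are right-handed (so a half turn about z gives the same grasp; the last joint's range is limited). The gripper opens to 88 mm and grips with 3 to 60 N. Pads are 18 mm wide; open, the fingers measure 123 mm over their backs; the gripper's body (75 mm by 187 mm) begins 45 mm behind the grasp point.
Start: joints at [-1.375, 0.536, -0.004, 1.538, 0.003, 1.067, -0.071], TCP at [0.168, 0.628, 0.261] pointing down, gripper open.
Joint ranges: [-2.7, 2.7], [-0.37, 2.16], [-1.27, 1.26], [0.24, 2.4], [-1.31, 4.45], [0.19, 1.91], [-2.76, 2.76]. Speed limits (rad/s): [2.39, 2.39, 3.14, 3.14, 3.14, 3.14, 3.14].

### API

Orientations are given as a rotation vector (axis times angle).
In Python, from cell import bot gives the robot as it stands.
- The arm moves only by the tool send_rows, never from a script. Its argument "deltas" is a list of rows, each a list of 3 entries, a list of its own where there are three numbers: the shift along the tool's x, y, z each as a share of 0.03 m, from -1 to 1, then the turn, a rotation vector about the tool's x, y, z each as a share of 5 degrees, from -1 to 1, then the opening, from 0 (shut) to 1 (fully open). A call has 1 to 12 rows; each row shifts and turns the commanded pose from where the row before left it, along the tool's axes as they then stand; what a row does not reach is not made up. A row lasts 1/8 s, in which the tool goes at most 62.5 mm and 10.7 degrees, less where a joint would pass 70% of its speed; a pose out of reach is approached as far as the arm can. A call with a number of a shift or a turn outside -1 to 1 is refused whole. A call with a gripper value outside its range is refused whole. The fingers move at their own pace and stop on an object; the grip force is fixed at half the most. Time passes only in rows, so rows that do not move let the fingers close. It gives the time, the measured TCP pose, the force and the opening at its end, in the units of the state.
- bot.get_state(): the state, without advancing time (a new reading comes with each control period).
- bot.capture(name): name is "scene" or "top"; returns a dict with "img" (420x560x3 uint8, red, green, blue), "z_map" (420x560 float32, m along the optical axis (not along the pixel's ray), 0 where there is no reading), "fx", "fy", "cx", "cy" (pixels), "extrinsics" (4x4, takes a point from world to camera coordinates). Camera axes: x right, y down, z forward; pixel columns grow to the right and rows downward; lengths in m; the calibration is good to about 2 mm. A picture is of the moment at which its call begins.
- bot.finish_job(): hands the job in, once; it reports no verdict.
The state is a dict: "clock": time; "qpos": joint angles; "dq": joint speeds; "joint_efforts": joint torques, N m; "eef_pos": TCP position; "ee_rot": TCP orientation; "contact_force": force on the tool from outside, world axes, zero at the start; "torque": the same for the moment, N m; "grip_width": opening from 0.0 (shut) to 1.0 (fully open).
Only numpy, scipy, OpenCV 4.12 (cv2) and the standard library are available. Lean on these libraries where they do the work, as an engineer would, in place of code of your own. Each camera call takes 0.05 s, during which the arm holds its last target.

## Working session

There is one attempt and no reset: what is moved stays moved. The work goes in short steps, Python scripts to look and compute and a tool call to move; the robot and the scene stay as the last step left them, time stands still between calls to the robot, and variables do not carry over. Pictures are saved under pics/ and viewed, and the job is handed in when it is done.

Besides the shell and the picture viewer there is one more tool, called after "Call:" by a JSON object that holds its "op" and its "data", one argument or row to a line. send_rows: Moves the arm, as the interface text tells. Its arguments: {"type":"object","properties":{"deltas":{"type":"array"}},"required":["deltas"]}

```bash
ls; mkdir -p pics; cat > h.py <<'E'
import numpy as np, cv2
from cell import bot
from scipy.spatial.transform import Rotation as R
def cap(n):
    c=bot.capture(n); return c
def save(c,name,crop=None,s=1):
    im=c["img"][:,:,::-1]
    if crop: x0,y0,x1,y1=crop; im=im[y0:y1,x0:x1]
    cv2.imwrite("pics/"+name,cv2.resize(im,None,fx=s,fy=s,interpolation=cv2.INTER_CUBIC))
def pts(c):
    z=c["z_map"];v,u=np.indices(z.shape)
    P=np.stack([(u-c["cx"])/c["fx"]*z,(v-c["cy"])/c["fy"]*z,z],-1)
    E=np.array(c["extrinsics"]);return (P-E[:3,3])@E[:3,:3]
E
python3 - <<'E'
from h import *
import pickle
print(bot.get_state(), bot.finger_overhang)
for n in("scene","top"):
    c=cap(n);save(c,n+"0.png",s=1.4);pickle.dump(c,open(n+"0.pkl","wb"));print(c["fx"],c["cx"],c["cy"],np.round(c["extrinsics"],3).tolist())
E
```

```text
pics
{'clock': 0.0, 'qpos': array([-1.37518907,  0.53715889, -0.00447667,  1.53885601,  0.00258877,
        1.06728277, -0.07121303]), 'dq': array([-0.00127684,  0.00182925, -0.00114292, -0.00175414,  0.0011921 ,
       -0.00054196, -0.00076447]), 'joint_efforts': array([-1.41264741e-04, -5.70978320e+01,  9.90764312e-01, -2.51609749e+01,
       -5.62868023e-02,  1.77558692e-02,  1.46396828e-04]), 'eef_pos': array([0.1680784 , 0.62730429, 0.25985006]), 'ee_rot': array([ 2.49143803e+00,  1.91190257e+00, -2.02214074e-03]), 'contact_force': array([-0.06477072, -1.20256734, -0.02394042]), 'torque': array([-0.04603844, -0.00034798, -0.0226305 ]), 'grip_width': 0.9979221120074618} 0.022
455.854267387319 279.33429349430054 210.9383825868645 [[-0.437, 0.899, 0.011, 0.246], [0.504, 0.255, -0.825, -0.129], [-0.745, -0.355, -0.565, 1.583], [0.0, 0.0, 0.0, 1.0]]
506.48556959151756 281.6688730056984 209.73747298410544 [[0.025, -1.0, 0.012, -0.075], [-0.989, -0.026, -0.144, 0.514], [0.144, -0.009, -0.99, 1.603], [0.0, 0.0, 0.0, 1.0]]
```

View pics/scene0.png

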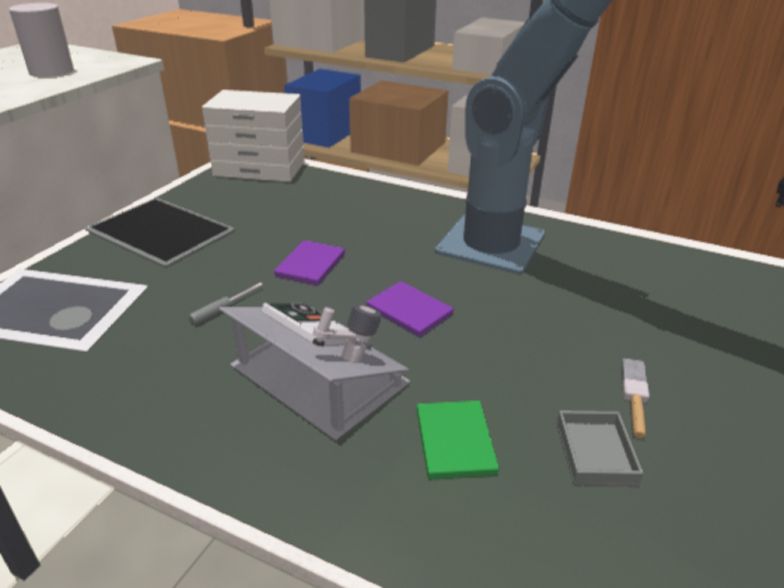

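View pics/top0.png

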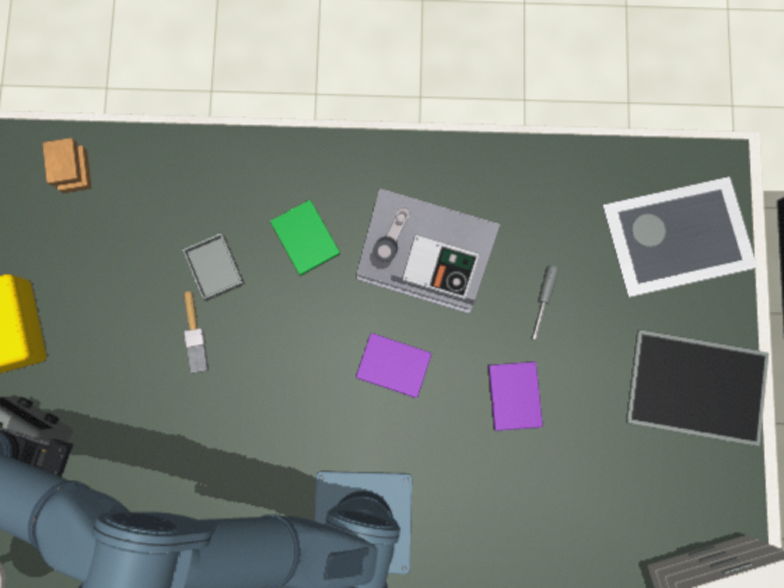

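The top view shows the stand centred near (430,250). The nut is at about (384,250), the post at about (403,215), and the white chassis with board and fan at about (441,266). Things that could be mistaken for the chassis are green (305,238), purple (394,365) and purple (515,396). They are the wrong colour and lie on the bench, so I choose the white/aluminium one on the stand. The screwdriver is at (545,300), the brush at (194,330) and the tray at (213,266).

```bash
python3 - <<'E'
from h import *
import pickle
t=pickle.load(open("top0.pkl","rb"));s=pickle.load(open("scene0.pkl","rb"))
save(t,"topc.png",(245,125,365,230),6.6)
save(s,"scenec.png",(155,200,300,315),5.2)
for n,c in(("t",t),("s",s)):
    P=pts(c)
    if n=="t": reg=(245,125,365,230)
    else: reg=(155,200,300,315)
    x0,y0,x1,y1=reg
    Q=P[y0:y1,x0:x1].reshape(-1,3);im=c["img"][y0:y1,x0:x1].reshape(-1,3)
    ok=(Q[:,2]>0.015)
    # ransac plane with 28deg tilt
    Q=Q[ok];best=0
    rng=np.random.default_rng(0)
    for _ in range(1500):
        a=Q[rng.choice(len(Q),3,0)];m=np.cross(a[1]-a[0],a[2]-a[0])
        if np.linalg.norm(m)<1e-7:continue
        m/=np.linalg.norm(m);m*=np.sign(m[2])
        if abs(np.degrees(np.arccos(m[2]))-28)>3:continue
        k=np.abs((Q-a[0])@m)<.002
        if k.sum()>best:best=k.sum();K=k
    mu=Q[K].mean(0);m=np.linalg.svd(Q[K]-mu,full_matrices=False)[2][2];m*=np.sign(m[2])
    print(n,len(Q),best,mu,m,np.degrees(np.arccos(m[2])),"yaw",np.degrees(np.arctan2(-m[1],-m[0])))
    h=(Q-mu)@m
    print(np.histogram(h,bins=np.arange(-.03,.14,.005)))
E
```

```text
t 5672 1394 [ 0.63595907 -0.12521449  0.09824946] [-0.44497984  0.13082175  0.88593375] 27.633350818087347 yaw -16.383061249803614
(array([   0,    1,    1,   11,  288, 1423, 1403,  375,  373,  805,  448,
         49,    1,    3,   22,   76,   46,   12,    6,   12,    9,   10,
         35,   88,   97,   26,    0,    0,    0,    0,    0,    0,    0]), array([-3.0000000e-02, -2.5000000e-02, -2.0000000e-02, -1.5000000e-02,
       -1.0000000e-02, -5.0000000e-03,  6.9388939e-18,  5.0000000e-03,
        1.0000000e-02,  1.5000000e-02,  2.0000000e-02,  2.5000000e-02,
        3.0000000e-02,  3.5000000e-02,  4.0000000e-02,  4.5000000e-02,
        5.0000000e-02,  5.5000000e-02,  6.0000000e-02,  6.5000000e-02,
        7.0000000e-02,  7.5000000e-02,  8.0000000e-02,  8.5000000e-02,
        9.0000000e-02,  9.5000000e-02,  1.0000000e-01,  1.0500000e-01,
        1.1000000e-01,  1.1500000e-01,  1.2000000e-01,  1.2500000e-01,
        1.3000000e-01,  1.3500000e-01]))
s 5690 1983 [ 0.6534128  -0.10262203  0.106508  ] [-0.4492692   0.12665624  0.88437288] 27.82555424799791 yaw -15.744001757792267
(array([  50,   42,   44,   25,   18, 1101, 1112,  149,  135,  445,  122,
         80,   46,  100,  190,  244,  126,  139,  135,  126,  118,  115,
        114,   92,   65,    0,    0,    0,    0,    0,    0,    0,    0]), array([-3.0000000e-02, -2.5000000e-02, -2.0000000e-02, -1.5000000e-02,
       -1.0000000e-02, -5.0000000e-03,  6.9388939e-18,  5.0000000e-03,
        1.0000000e-02,  1.5000000e-02,  2.0000000e-02,  2.5000000e-02,
        3.0000000e-02,  3.5000000e-02,  4.0000000e-02,  4.5000000e-02,
        5.0000000e-02,  5.5000000e-02,  6.0000000e-02,  6.5000000e-02,
        7.0000000e-02,  7.5000000e-02,  8.0000000e-02,  8.5000000e-02,
        9.0000000e-02,  9.5000000e-02,  1.0000000e-01,  1.0500000e-01,
        1.1000000e-01,  1.1500000e-01,  1.2000000e-01,  1.2500000e-01,
        1.3000000e-01,  1.3500000e-01]))
```

View pics/topc.png

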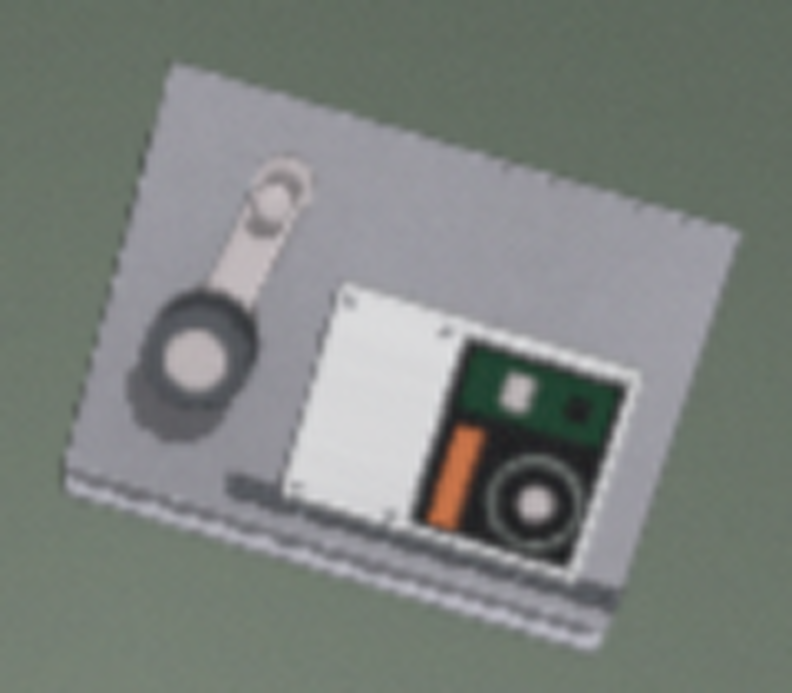

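View pics/scenec.png

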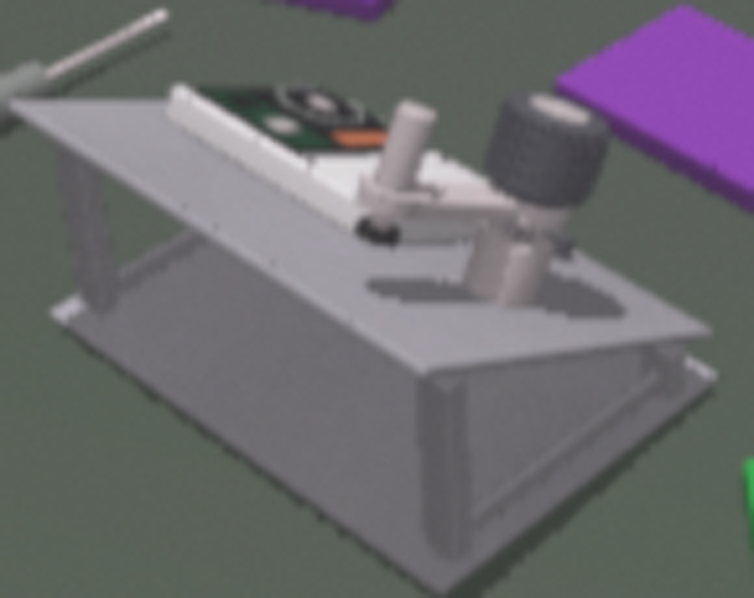

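```bash
cat >> h.py <<'E'
YAW=np.radians(-16.0);TL=np.radians(28)
XS=np.array([np.cos(YAW)*np.cos(TL),np.sin(YAW)*np.cos(TL),np.sin(TL)])
ZS=np.array([-np.cos(YAW)*np.sin(TL),-np.sin(YAW)*np.sin(TL),np.cos(TL)])
YS=np.cross(ZS,XS)
S=np.stack([XS,YS,ZS],1)
def ray(c,u,v):
    E=np.array(c["extrinsics"]);d=np.array([(u-c["cx"])/c["fx"],(v-c["cy"])/c["fy"],1.])
    return -E[:3,:3].T@E[:3,3], E[:3,:3].T@d/np.linalg.norm(d)
def tri(c1,p1,c2,p2):
    o1,d1=ray(c1,*p1);o2,d2=ray(c2,*p2)
    A=np.stack([d1,-d2],1);k=np.linalg.lstsq(A,o2-o1,rcond=None)[0]
    a=o1+k[0]*d1;b=o2+k[1]*d2
    return (a+b)/2,np.linalg.norm(a-b)
E
python3 - <<'E'
from h import *
import pickle
t=pickle.load(open("top0.pkl","rb"));s=pickle.load(open("scene0.pkl","rb"))
# plate corners from white/grey mask in top: top edge corners crop px-> full
tc=lambda u,v:(245+u/6.6,125+v/6.6)
sc=lambda u,v:(155+u/5.2,200+v/5.2)
print("studtop",tri(t,tc(195,360),s,sc(562,108)))
print("posttop",tri(t,tc(275,200),s,sc(418,110)))
print("hiL corner",tri(t,tc(175,66),s,sc(425,372)), "hiR",tri(t,tc(740,233),s,sc(12,103)))
for n,c,reg in(("t",t,(245,125,365,230)),("s",s,(155,200,300,315))):
    x0,y0,x1,y1=reg
    P=pts(c)[y0:y1,x0:x1].reshape(-1,3);im=c["img"][y0:y1,x0:x1].reshape(-1,3).astype(int)
    # plane offset: grey pixels
    q=P@S
    mean=im.mean(1)
    h0=np.median(q[(np.abs(q[:,2]-( -0.125*0+np.median(q[:,2])))<.05)&(mean>120)&(mean<170)&(P[:,2]>.03),2])
    hh=q[:,2]-h0
    nut=(hh>.083)&(hh<.1)
    print(n,"h0",h0,"nut top n",nut.sum(),q[nut].mean(0),"minmax",q[nut].min(0),q[nut].max(0))
    st=nut&(mean>130);print(" stud",st.sum(),q[st].mean(0),S@q[st].mean(0))
    wh=(mean>205)&(hh>.01)&(hh<.03);print(" white",wh.sum(),q[wh].min(0),q[wh].max(0),np.median(q[wh],0))
    pl=(np.abs(hh)<.003);print(" plate",q[pl].min(0),q[pl].max(0))
E
```

```text
studtop (array([ 0.58777173, -0.034943  ,  0.1639586 ]), np.float64(0.004106219664730781))
posttop (array([ 0.65536197, -0.06885085,  0.19531281]), np.float64(0.004913663674035585))
hiL corner (array([ 0.7357916 , -0.02127911,  0.13045711]), np.float64(0.004530441391598163)) hiR (array([ 0.66181424, -0.28899729,  0.1322693 ]), np.float64(0.003999210092134857))
t h0 -0.21614299160304967 nut top n 225 [ 0.5943836   0.12724067 -0.12617442] minmax [ 0.56333913  0.10396397 -0.13295904] [ 0.67432383  0.15397414 -0.11740478]
 stud 85 [ 0.60270233  0.12568344 -0.12601734] [ 0.6030526  -0.04217414  0.1716849 ]
 white 556 [ 0.51573409 -0.04680572 -0.20602793] [ 0.62127825  0.07392847 -0.18787661] [ 0.57031886  0.04466799 -0.19776489]
 plate [ 0.38292332 -0.09510985 -0.21914287] [ 0.69862702  0.19446516 -0.21314431]
s h0 -0.21415319805694993 nut top n 270 [ 0.46892346  0.07642558 -0.12605654] minmax [ 0.22566529 -0.05156575 -0.13094186] [ 0.67401539  0.15700793 -0.11650442]
 stud 84 [ 0.48700461  0.07949599 -0.12648832] [ 0.49233644 -0.05847557  0.11695225]
 white 109 [ 0.52144187 -0.06023295 -0.20091437] [ 0.62455531  0.06004266 -0.19469263] [ 0.61535761  0.03350941 -0.19676049]
 plate [ 0.39168749 -0.25049435 -0.21715172] [ 0.69830481  0.18779672 -0.2111532 ]
```

The crop confirms it: the white chassis with board and fan on the stand, its bare strip beside the clamp. The bar points up-slope from the nut to the post. Next I'll measure the axes more precisely.

```bash
sed -i 's/radians(-16.0)/radians(-15.8)/' h.py; cat >> h.py <<'E'
def rayplane(c,u,v,h0):
    o,d=ray(c,u,v);return o+d*(h0-o@ZS)/(d@ZS)
E
python3 - <<'E'
from h import *
import pickle
t=pickle.load(open("top0.pkl","rb"));s=pickle.load(open("scene0.pkl","rb"))
tc=lambda u,v:(245+u/6.6,125+v/6.6)
sc=lambda u,v:(155+u/5.2,200+v/5.2)
for n,c,f,cor,stud,post in(("t",t,tc,[(175,66),(740,233)],(195,360),(275,200)),("s",s,sc,[(425,372),(12,103)],(562,108),(418,110))):
    P=pts(c);im=c["img"].astype(int);q=P@S
    print(n,"corner rays to z=.1343:")
    for u,v in cor:
        o,d=ray(c,*f(u,v));p=o+d*(.1343-o[2])/d[2];print("  ",p)
    H0=-.2155
    a=rayplane(c,*f(*stud),H0+.091);b=rayplane(c,*f(*post),H0+.085)
    qa,qb=a@S,b@S
    print(" stud",a,qa,"post",b,qb,"r",np.linalg.norm((qb-qa)[:2]),"beta cw deg",np.degrees(np.arctan2(-(qb-qa)[1],(qb-qa)[0])))
    for nm,p in(("stud",stud),("post",post)):
        u,v=map(lambda x:int(round(x)),f(*p));print("  depth",nm,q[v-1:v+2,u-1:u+2].reshape(-1,3).mean(0))
print([x for x in dir(bot) if x[0]!="_"])
E
```

```text
t corner rays to z=.1343:
   [ 0.73572232 -0.02335132  0.1343    ]
   [ 0.66248922 -0.29037486  0.1343    ]
 stud [ 0.58837368 -0.03681126  0.16534831] [ 0.58635134  0.12478208 -0.1245    ] post [ 0.65584844 -0.07098561  0.19802191] [ 0.66723226  0.11027095 -0.1305    ] r 0.0821723486327213 beta cw deg 10.171424062785352
  depth stud [ 0.58561298  0.1230443  -0.12380541]
  depth post [ 0.668422    0.10956842 -0.13043607]
s corner rays to z=.1343:
   [ 0.73866625 -0.01680026  0.1343    ]
   [ 0.66346175 -0.28479819  0.1343    ]
 stud [ 0.58762653 -0.03270658  0.1643718 ] [ 0.58427133  0.12852824 -0.1245    ] post [ 0.65800334 -0.06431815  0.19815912] [ 0.66752453  0.11727324 -0.1305    ] r 0.08401053944814516 beta cw deg 7.699138471560693
  depth stud [ 0.59008861  0.13266487 -0.12331002]
  depth post [ 0.66845774  0.11685887 -0.13030446]
['Unreachable', 'capture', 'finger_overhang', 'finish_job', 'get_state']
```

```bash
cat >> h.py <<'E'
import json
def tool(phi):  # tool axes: z=-ZS, phi clockwise seen from above, from XS
    f=np.radians(phi);c,s_=np.cos(f),np.sin(f)
    return S@np.array([[c,-s_,0],[-s_,-c,0],[0,0,-1.]])
def plan(p1,R1,n=None,g=1.0,p0=None,R0=None,dec=2,turnfirst=False):
    s=bot.get_state()
    p=np.array(s["eef_pos"]) if p0 is None else p0; r=R.from_rotvec(s["ee_rot"]) if R0 is None else R.from_matrix(R0)
    R1=R.from_matrix(R1)
    w=(r.inv()*R1).as_rotvec();d=p1-p
    need=max(np.linalg.norm(d)/.0295,np.degrees(np.abs(w).max())/4.9)
    n=n or int(np.ceil(need))
    rows=[];a=p.copy();b=r
    for i in range(1,n+1):
        tp=p+d*i/n;tr=r*R.from_rotvec(w*i/n)
        sh=np.round(b.inv().apply(tp-a)/.03,dec);tu=np.round(np.degrees((b.inv()*tr).as_rotvec())/5,dec)
        rows.append([(sh+0).tolist(),(tu+0).tolist(),g]);a=a+b.apply(sh*.03);b=b*R.from_rotvec(np.radians(tu*5))
    print(n,"rows; end err mm",np.round((a-p1)*1e3,2),"deg",np.round(np.degrees((b.inv()*R1).as_rotvec()),2),"max",max(max(map(abs,x[0]+x[1])) for x in rows))
    for i in range(0,n,12): print(json.dumps(rows[i:i+12]))
    return rows
STUD=np.array([.5853,.1265]);POST=np.array([.6670,.1137])
E
python3 - <<'E'
from h import *
t=S@np.r_[POST,-.138+.08];print(t)
plan(t,tool(-81))
E
```

```text
[ 0.62383407 -0.05836276  0.26192657]
28 rows; end err mm [-0.02 -0.08 -0.15] deg [ 0.   -0.01 -0.01] max 0.77
[[[-0.65, 0.74, 0.0], [-0.2, 0.01, 0.07], 1.0], [[-0.64, 0.73, 0.01], [-0.2, 0.02, 0.07], 1.0], [[-0.64, 0.75, 0.02], [-0.2, 0.01, 0.07], 1.0], [[-0.64, 0.74, 0.04], [-0.2, 0.02, 0.07], 1.0], [[-0.63, 0.75, 0.05], [-0.2, 0.01, 0.06], 1.0], [[-0.62, 0.75, 0.06], [-0.2, 0.02, 0.07], 1.0], [[-0.62, 0.76, 0.07], [-0.2, 0.01, 0.07], 1.0], [[-0.62, 0.76, 0.08], [-0.2, 0.02, 0.07], 1.0], [[-0.61, 0.75, 0.1], [-0.2, 0.01, 0.07], 1.0], [[-0.61, 0.77, 0.11], [-0.2, 0.02, 0.07], 1.0], [[-0.61, 0.76, 0.12], [-0.2, 0.01, 0.07], 1.0], [[-0.59, 0.76, 0.13], [-0.2, 0.02, 0.07], 1.0]]
[[[-0.6, 0.77, 0.15], [-0.19, 0.01, 0.06], 1.0], [[-0.59, 0.76, 0.16], [-0.2, 0.02, 0.07], 1.0], [[-0.59, 0.77, 0.17], [-0.2, 0.01, 0.07], 1.0], [[-0.58, 0.77, 0.18], [-0.2, 0.02, 0.07], 1.0], [[-0.58, 0.76, 0.2], [-0.2, 0.01, 0.07], 1.0], [[-0.57, 0.77, 0.21], [-0.2, 0.02, 0.07], 1.0], [[-0.57, 0.77, 0.22], [-0.2, 0.01, 0.07], 1.0], [[-0.56, 0.76, 0.24], [-0.2, 0.02, 0.07], 1.0], [[-0.56, 0.77, 0.24], [-0.2, 0.01, 0.07], 1.0], [[-0.56, 0.76, 0.26], [-0.2, 0.02, 0.06], 1.0], [[-0.55, 0.77, 0.28], [-0.2, 0.01, 0.07], 1.0], [[-0.55, 0.76, 0.28], [-0.2, 0.02, 0.07], 1.0]]
[[[-0.54, 0.76, 0.3], [-0.2, 0.01, 0.07], 1.0], [[-0.54, 0.75, 0.31], [-0.2, 0.02, 0.07], 1.0], [[-0.54, 0.76, 0.32], [-0.2, 0.01, 0.07], 1.0], [[-0.53, 0.75, 0.34], [-0.2, 0.02, 0.07], 1.0]]
```

Call:
{"op": "send_rows", "data": {
  "deltas": [
    [[-0.65, 0.74, 0], [-0.2, 0.02, 0.07], 1],
    [[-0.64, 0.74, 0], [-0.2, 0.02, 0.07], 1],
    [[-0.64, 0.74, 0], [-0.2, 0.02, 0.07], 1],
    [[-0.64, 0.74, 0.02], [-0.2, 0.02, 0.07], 1],
    [[-0.63, 0.75, 0.02], [-0.2, 0.02, 0.07], 1],
    [[-0.62, 0.75, 0.04], [-0.2, 0.02, 0.07], 1],
    [[-0.62, 0.75, 0.04], [-0.2, 0.02, 0.07], 1],
    [[-0.62, 0.75, 0.06], [-0.2, 0.02, 0.07], 1],
    [[-0.62, 0.75, 0.08], [-0.2, 0.02, 0.07], 1],
    [[-0.62, 0.75, 0.1], [-0.2, 0.02, 0.07], 1],
    [[-0.6, 0.75, 0.1], [-0.2, 0.02, 0.07], 1],
    [[-0.6, 0.75, 0.12], [-0.2, 0.02, 0.07], 1]
  ]
}}

```text
clock: 1.6
eef_pos: [0.3619, 0.3326, 0.2667]
ee_rot: [2.429, 1.725, 0.217]
contact_force: [0.6, 0.8, 0.4]
grip_width: 1.0
```

Call:
{"op": "send_rows", "data": {
  "deltas": [
    [[-0.6, 0.76, 0.14], [-0.2, 0.02, 0.07], 1],
    [[-0.6, 0.76, 0.16], [-0.2, 0.02, 0.07], 1],
    [[-0.6, 0.76, 0.17], [-0.2, 0.02, 0.07], 1],
    [[-0.58, 0.76, 0.18], [-0.2, 0.02, 0.07], 1],
    [[-0.58, 0.76, 0.2], [-0.2, 0.02, 0.07], 1],
    [[-0.57, 0.76, 0.21], [-0.2, 0.02, 0.07], 1],
    [[-0.57, 0.76, 0.22], [-0.2, 0.02, 0.07], 1],
    [[-0.56, 0.76, 0.24], [-0.2, 0.02, 0.07], 1],
    [[-0.56, 0.76, 0.24], [-0.2, 0.02, 0.07], 1],
    [[-0.56, 0.76, 0.26], [-0.2, 0.02, 0.07], 1],
    [[-0.55, 0.76, 0.28], [-0.2, 0.02, 0.07], 1],
    [[-0.55, 0.76, 0.28], [-0.2, 0.02, 0.07], 1]
  ]
}}

```text
clock: 3.1
eef_pos: [0.5545, 0.0381, 0.2652]
ee_rot: [2.346, 1.537, 0.41]
contact_force: [-0.1, 0.7, -0.0]
grip_width: 1.002
```

```bash
python3 - <<'E'
from h import *
s=bot.get_state();print(s["clock"],s["qpos"],s["contact_force"],s["torque"],s["eef_pos"])
t=S@np.r_[POST,-.138+.08]
plan(t,tool(-81))
E
```

```text
3.1 [-0.61510776  0.21141036  0.40679777  2.11389738  0.23282445  0.46516057
  0.73861806] [-0.14273828  0.65851961 -0.02483628] [0.06739243 0.37218581 0.009768  ] [0.55449871 0.03813995 0.26520248]
5 rows; end err mm [0.15 0.06 0.03] deg [ 0.02 -0.   -0.01] max 0.62
[[[-0.42, 0.62, 0.27], [-0.16, -0.01, 0.04], 1.0], [[-0.41, 0.62, 0.27], [-0.15, -0.01, 0.04], 1.0], [[-0.41, 0.61, 0.28], [-0.16, -0.02, 0.04], 1.0], [[-0.41, 0.62, 0.3], [-0.16, -0.01, 0.05], 1.0], [[-0.4, 0.61, 0.3], [-0.16, -0.01, 0.04], 1.0]]
```

Call:
{"op": "send_rows", "data": {
  "deltas": [
    [[-0.42, 0.62, 0.27], [-0.16, -0.01, 0.04], 1],
    [[-0.41, 0.62, 0.28], [-0.16, -0.01, 0.04], 1],
    [[-0.41, 0.62, 0.28], [-0.16, -0.01, 0.04], 1],
    [[-0.41, 0.62, 0.3], [-0.16, -0.01, 0.04], 1],
    [[-0.4, 0.62, 0.3], [-0.16, -0.01, 0.04], 1],
    [[0, 0, 0], [0, 0, 0], 1]
  ]
}}

```text
clock: 3.85
eef_pos: [0.6241, -0.0593, 0.2617]
ee_rot: [2.309, 1.474, 0.453]
contact_force: [-0.9, 0.5, 0.1]
grip_width: 1.0
```

```bash
python3 - <<'E'
from h import *
s=bot.get_state();print(s["clock"],s["qpos"],s["contact_force"],s["torque"],s["eef_pos"],s["eef_pos"]@S)
print("approach err deg",np.degrees((R.from_matrix(tool(-81)).inv()*R.from_rotvec(s["ee_rot"])).as_rotvec()))
for n,cr in(("top",(215,90,375,230)),("scene",(140,130,320,300))):
    c=cap(n);save(c,n+"1.png",cr,4)
    for nm,p in(("tcp",s["eef_pos"]),("tip",s["eef_pos"]-.022*ZS),("postest",S@np.r_[POST,-.132]),("stud",S@np.r_[STUD,-.1245])):
        E=np.array(c["extrinsics"]);k=E[:3,:3]@p+E[:3,3];u,v=c["fx"]*k[0]/k[2]+c["cx"],c["fy"]*k[1]/k[2]+c["cy"];print(n,nm,(u-cr[0])*4,(v-cr[1])*4)
E
```

```text
3.85 [-0.34816346  0.31533269  0.35624376  2.01211401  0.10185133  0.36650919
  1.01565797] [-0.87158356  0.47884203  0.13551514] [ 0.09883329  0.43040236 -0.0186023 ] [ 0.62412326 -0.05925702  0.2617331 ] [ 0.66736985  0.11291826 -0.05841577]
approach err deg [-0.03868256 -0.05832291  0.09011021]
top tcp 271.0327038914272 281.91129023333394
top tip 274.89927005415575 275.00653851685854
top postest 282.4069851731181 259.7222702044977
top stud 235.63528424009792 358.80088615886734
scene tcp 416.23545113361774 239.5692845220516
scene tip 403.90310234898004 277.17069801828984
scene postest 376.85145612837744 364.55753222964665
scene stud 488.7032495399285 361.7008092233384
```

View pics/top1.png

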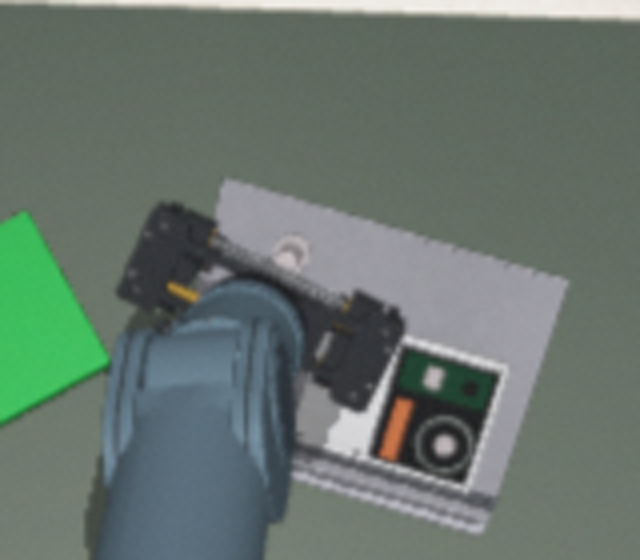

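View pics/scene1.png

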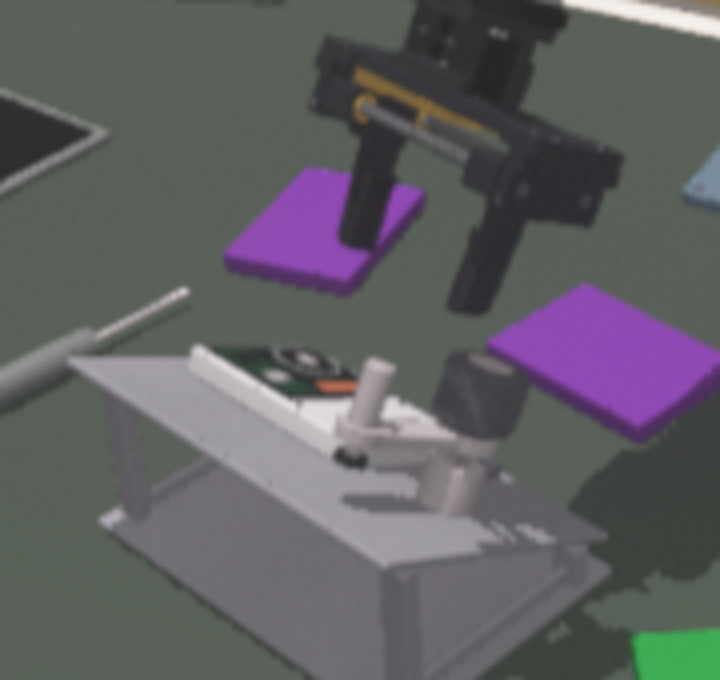

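The top view shows the open gripper above the bar, with the post at about (290,255). In the side view the fingertips are at (358,245) and (468,310), straddling the post at (378,368). The scene camera appears offset by about 2 px, so I trust the top view. Now I'll descend over the post.

```bash
sed -i 's/^STUD=.*/STUD=np.array([.586,.1243]);POST=np.array([.6665,.1110])/' h.py; python3 - <<'E'
from h import *
plan(S@np.r_[POST,-.138],tool(-81),n=5)
E
```

```text
5 rows; end err mm [-0.02 -0.04 -0.12] deg [ 0.01 -0.   -0.01] max 0.54
[[[-0.03, 0.01, 0.53], [0.0, 0.0, 0.0], 1.0], [[-0.03, 0.0, 0.54], [0.0, 0.0, 0.0], 1.0], [[-0.02, 0.01, 0.53], [-0.01, -0.01, 0.0], 1.0], [[-0.03, 0.01, 0.53], [0.0, 0.0, 0.01], 1.0], [[-0.03, 0.0, 0.54], [0.0, 0.0, 0.0], 1.0]]
```

Call:
{"op": "send_rows", "data": {
  "deltas": [
    [[-0.03, 0, 0.53], [0, 0, 0], 1],
    [[-0.03, 0, 0.53], [0, 0, 0], 1],
    [[-0.03, 0, 0.53], [0, 0, 0], 1],
    [[-0.03, 0, 0.53], [0, 0, 0], 1],
    [[-0.03, 0, 0.53], [0, 0, 0], 1],
    [[0, 0, 0], [0, 0, 0], 1]
  ]
}}

```text
clock: 4.7
eef_pos: [0.658, -0.0712, 0.1897]
ee_rot: [2.31, 1.478, 0.452]
contact_force: [0.1, 0.3, -0.3]
grip_width: 0.999
```

```bash
python3 - <<'E'
from h import *
s=bot.get_state();print(s["clock"],s["qpos"],s["contact_force"],s["torque"],s["eef_pos"]@S)
for n,cr in(("top",(215,90,375,230)),("scene",(180,170,280,290))):
    c=cap(n);save(c,n+"2.png",cr,5)
E
```

```text
4.7 [-0.2448867   0.48161353  0.27985364  1.97462927  0.04656985  0.23402905
  1.06995836] [ 0.05290927  0.31077043 -0.32872121] [0.13092596 0.41411278 0.00818149] [ 0.66516289  0.11068527 -0.13884593]
```

View pics/scene2.png

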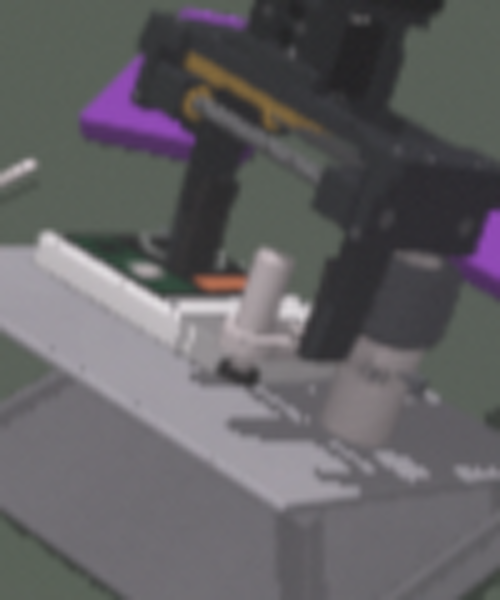

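```bash
python3 - <<'E'
from h import *
c=cap("scene");P=pts(c)@S
f=lambda u,v:P[int(round(170+v/5)),int(round(180+u/5))]
for nm,u,v in[("post",268,275),("post",262,295),("post",255,315),("fL",195,230),("fL",190,260),("fL",205,230),("fR",335,300),("fR",330,330),("fR",318,340),("fR",345,270),("fR",355,330)]:
    print(nm,u,v,np.round(f(u,v)*1e3,1))
# all dark points near finger levels
q=P.reshape(-1,3);im=c["img"].reshape(-1,3).mean(1)
for lo,hi in((-.16,-.15),(-.15,-.14),(-.14,-.13)):
  for a,b in((.03,.08),(.09,.13),(.135,.2)):
    k=(q[:,2]>lo)&(q[:,2]<hi)&(q[:,1]>a)&(q[:,1]<b)&(q[:,0]>.62)&(q[:,0]<.72)
    if k.any():print(lo,a,k.sum(),np.round(q[k].min(0)*1e3,1),np.round(q[k].max(0)*1e3,1),im[k].mean())
c=cap("top");P=pts(c)@S;q=P.reshape(-1,3);im=c["img"].reshape(-1,3).mean(1)
k=(q[:,2]>-.17)&(q[:,2]<-.12)&(q[:,1]>.08)&(q[:,1]<.14)&(q[:,0]>.6)&(q[:,0]<.72);print(k.sum(),np.round(q[k]*1e3,1)[:40])
E
```

```text
post 268 275 [ 671.1  119.8 -138.6]
post 262 295 [ 672.9  119.4 -148.4]
post 255 315 [ 670.7  118.5 -158.4]
fL 195 230 [ 666.1   66.3 -139.7]
fL 190 260 [ 661.8   65.3 -154.9]
fL 205 230 [ 662.4   68.8 -138.6]
fR 335 300 [ 686.5  169.6 -128.3]
fR 330 330 [ 679.3  166.7 -143.6]
fR 318 340 [ 685.1  167.8 -147.7]
fR 345 270 [ 687.1  170.  -114.4]
fR 355 330 [ 668.6  171.4 -141.8]
-0.16 0.03 32 [ 648.8   53.3 -158.8] [ 670.1   69.4 -150.4] 51.458333333333336
-0.16 0.09 36 [ 660.6  106.6 -160. ] [ 676.4  122.9 -150.4] 145.87037037037038
-0.16 0.135 31 [ 666.1  152.5 -157.6] [ 685.4  170.5 -150. ] 58.247311827956985
-0.15 0.03 44 [ 648.5   53.3 -150. ] [ 670.7   68.8 -140.4] 53.54545454545455
-0.15 0.09 33 [ 661.7  108.3 -149.6] [ 675.4  123.  -140.2] 144.34343434343432
-0.15 0.135 49 [ 664.4  152.6 -149.9] [ 687.1  171.4 -140. ] 58.37414965986394
-0.14 0.03 45 [ 649.3   52.3 -140. ] [ 670.3   69.2 -130.4] 52.05925925925928
-0.14 0.09 38 [ 657.7  106.2 -139.8] [ 676.1  123.1 -130. ] 145.71052631578948
-0.14 0.135 50 [ 665.6  153.7 -140. ] [ 686.3  171.6 -130.3] 53.86666666666666
12 [[ 676.5  119.5 -166.3]
 [ 676.9  116.7 -168.5]
 [ 677.5  113.8 -169.5]
 [ 679.7  110.6 -164.1]
 [ 679.3  108.  -169.5]
 [ 675.5  112.7 -165.4]
 [ 677.1  109.7 -162.5]
 [ 678.6  106.7 -160.1]
 [ 674.7  106.  -164.1]
 [ 674.4  103.4 -169.1]
 [ 670.6  105.2 -140.7]
 [ 663.8   99.7 -164. ]]
```

View pics/top2.png

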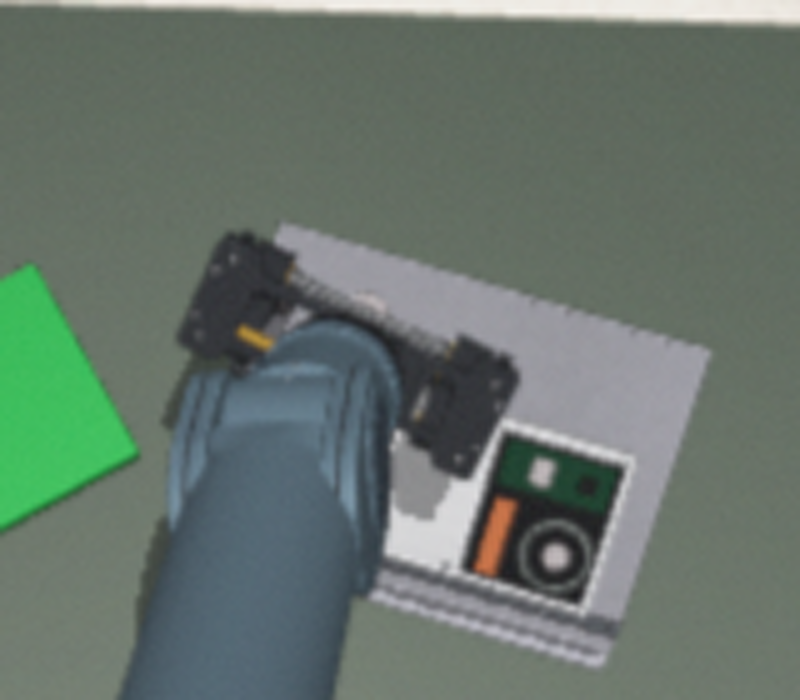

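The depth comparison within one camera puts the fingers' mid at about (668,112) and the post at about (668,114), so they agree to about 2 mm. Closing.

Call:
{"op": "send_rows", "data": {
  "deltas": [
    [[0, 0, 0], [0, 0, 0], 0],
    [[0, 0, 0], [0, 0, 0], 0],
    [[0, 0, 0], [0, 0, 0], 0],
    [[0, 0, 0], [0, 0, 0], 0],
    [[0, 0, 0], [0, 0, 0], 0],
    [[0, 0, 0], [0, 0, 0], 0],
    [[0, 0, 0], [0, 0, 0], 0],
    [[0, 0, 0], [0, 0, 0], 0]
  ]
}}

```text
clock: 5.9
eef_pos: [0.6585, -0.0704, 0.1914]
ee_rot: [2.308, 1.478, 0.456]
contact_force: [0.3, 1.6, -0.1]
grip_width: 0.192
```

```bash
python3 - <<'E'
from h import *
s=bot.get_state();print(s["clock"],s["qpos"],s["contact_force"],s["torque"],s["eef_pos"]@S,s["grip_width"]*88)
c=cap("scene");save(c,"scene3.png",(180,170,280,290),5)
E
```

```text
5.9 [-0.2462553   0.47894791  0.28021359  1.97453219  0.04654998  0.23413894
  1.06983856] [ 0.31017398  1.63509595 -0.0885424 ] [0.2474673  0.33111953 0.08822217] [ 0.66622981  0.11157197 -0.13746964] 16.913497062725696
```

View pics/scene3.png

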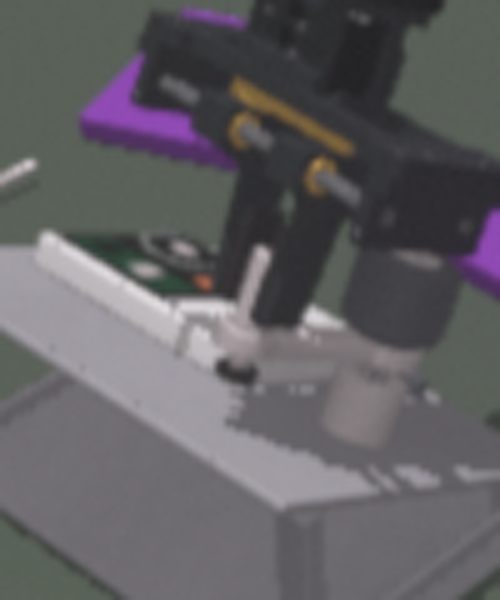

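The fingers have closed on the post (about 17 mm opening), above the bar. Next I swing it clockwise along an 80 mm arc with the tool turning along.

Call:
{"op": "send_rows", "data": {
  "deltas": [
    [[-0.23, -0.01, 0], [0, 0, 1], 0],
    [[-0.23, -0.01, 0], [0, 0, 1], 0],
    [[-0.23, -0.01, 0], [0, 0, 1], 0],
    [[-0.23, -0.01, 0], [0, 0, 1], 0]
  ]
}}

```text
clock: 6.45
eef_pos: [0.6428, -0.093, 0.1864]
ee_rot: [2.576, 1.071, 0.545]
contact_force: [-0.4, 2.9, -1.6]
grip_width: 0.192
```

```bash
python3 - <<'E'
from h import *
s=bot.get_state();q=s["eef_pos"]@S;print(s["clock"],s["qpos"],s["contact_force"]@S,s["torque"]@S,q,s["grip_width"]*88)
d=q[:2]-STUD;print(np.linalg.norm(d),np.degrees(np.arctan2(-d[1],d[0])))
E
```

```text
6.45 [-0.22625394  0.47115261  0.30835492  2.01082258 -0.09775524  0.20582678
  0.89586955] [-1.80973928  2.66463369 -0.80972809] [0.40299264 0.90248499 0.12208886] [ 0.65598605  0.08550677 -0.13771241] 16.86054524330483
0.08001850682859707 28.999581335273216
```

Call:
{"op": "send_rows", "data": {
  "deltas": [
    [[-0.23, -0.01, 0], [0, 0, 1], 0],
    [[-0.23, -0.01, 0], [0, 0, 1], 0],
    [[-0.23, -0.01, 0], [0, 0, 1], 0],
    [[-0.23, -0.01, 0], [0, 0, 1], 0]
  ]
}}

```text
clock: 6.95
eef_pos: [0.6219, -0.1086, 0.1778]
ee_rot: [2.779, 0.622, 0.622]
contact_force: [-2.3, 4.4, -2.3]
grip_width: 0.195
```

```bash
cat >> h.py <<'E'
def st():
    s=bot.get_state();q=s["eef_pos"]@S;print("t",s["clock"],"q",np.round(s["qpos"],3),"F",np.round(s["contact_force"]@S,1),"M",np.round(s["torque"]@S,2),"tcp mm",np.round(q*1e3,1),"w",s["grip_width"]*88)
    d=q[:2]-STUD;x=R.from_rotvec(s["ee_rot"]).as_matrix();xs=S.T@x
    print(" r",np.linalg.norm(d)*1e3,"beta",np.degrees(np.arctan2(-d[1],d[0])),"phi",np.degrees(np.arctan2(-xs[1,0],xs[0,0])),"tilt",np.degrees(np.arccos(-xs[2,2])))
E
python3 -c "
from h import *
st()"
```

```text
t 6.95 q [-0.336  0.487  0.488  2.068 -0.66   0.195  1.11 ] F [-4.1  3.6 -0.4] M [0.61 1.13 0.14] tcp mm [ 637.9   64.8 -137.8] w 17.161345426975103
 r 78.93466156224835 beta 48.871536153495946 phi -40.97481289744626 tilt 0.2603537550615315
```

Call:
{"op": "send_rows", "data": {
  "deltas": [
    [[-0.23, -0.01, 0], [0, 0, 1], 0],
    [[-0.23, -0.01, 0], [0, 0, 1], 0],
    [[-0.23, -0.01, 0], [0, 0, 1], 0]
  ]
}}

```text
clock: 7.32
eef_pos: [0.6041, -0.1148, 0.1695]
ee_rot: [2.885, 0.259, 0.671]
contact_force: [-1.2, 4.7, -1.8]
grip_width: 0.195
```

```bash
python3 -c "
from h import *
st()"
```

```text
t 7.325 q [-0.379  0.496  0.56   2.115 -0.971  0.195  1.164] F [-3.   4.2 -0.4] M [0.77 1.2  0.22] tcp mm [ 620.4   54.  -137.9] w 17.164908226047892
 r 78.29382725736137 beta 63.90204775469504 phi -26.010067799854724 tilt 0.327533276499465
```

Call:
{"op": "send_rows", "data": {
  "deltas": [
    [[-0.23, -0.01, 0], [0, 0, 1], 0],
    [[-0.23, -0.01, 0], [0, 0, 1], 0]
  ]
}}

```text
clock: 7.58
eef_pos: [0.5919, -0.1161, 0.1635]
ee_rot: [2.932, 0.008, 0.699]
contact_force: [-1.2, 4.1, -1.9]
grip_width: 0.192
```

```bash
python3 -c "
from h import *
st()
plan(S@np.r_[STUD+[0,-.0785],-.138],tool(0),n=3,g=0)
"
```

```text
t 7.575 q [-0.401  0.5    0.592  2.147 -1.152  0.195  1.172] F [-2.9  3.6 -0.6] M [0.87 1.17 0.28] tcp mm [ 607.5   49.4 -137.9] w 16.923853280613862
 r 77.92663972959109 beta 73.9611005432859 phi -16.03783278941796 tilt 0.3591922179905782
3 rows; end err mm [-0.21 -0.09  0.07] deg [-0.01 -0.02 -0.01] max 1.07
[[[-0.24, -0.03, 0.0], [-0.02, 0.01, 1.07], 0], [[-0.24, 0.0, 0.0], [-0.02, 0.01, 1.07], 0], [[-0.25, 0.02, 0.0], [-0.02, 0.02, 1.07], 0]]
```

Call:
{"op": "send_rows", "data": {
  "deltas": [
    [[-0.23, -0.01, 0], [0, 0, 1], 0]
  ]
}}

```text
clock: 7.7
eef_pos: [0.5859, -0.116, 0.1604]
ee_rot: [2.948, -0.12, 0.712]
contact_force: [-0.8, 4.6, -2.4]
grip_width: 0.195
```

```bash
python3 -c "
from h import *
st()
plan(S@np.r_[STUD+[0,-.0785],-.138],tool(-11),n=2,g=0)
"
```

```text
t 7.7 q [-0.411  0.502  0.604  2.164 -1.239  0.195  1.17 ] F [-2.9  4.2 -1.1] M [0.84 1.17 0.29] tcp mm [ 600.9   47.9 -137.9] w 17.11916775371084
 r 77.79567211875236 beta 78.95856009770011 phi -11.049477818135756 tilt 0.367627615967961
2 rows; end err mm [-0.02  0.16  0.13] deg [ 0.01 -0.   -0.  ] max 0.25
[[[-0.25, -0.01, 0.0], [-0.03, 0.01, 0.0], 0], [[-0.25, -0.02, 0.0], [-0.04, 0.02, 0.01], 0]]
```

Call:
{"op": "send_rows", "data": {
  "deltas": [
    [[-0.23, -0.02, 0], [0, 0, 0], 0],
    [[-0.23, -0.03, 0], [0, 0, 0], 0],
    [[0, 0, 0], [0, 0, 0], 0]
  ]
}}

```text
clock: 8.07
eef_pos: [0.5775, -0.1145, 0.1582]
ee_rot: [2.947, -0.119, 0.709]
contact_force: [7.5, 1.8, -6.7]
grip_width: 0.193
```

```bash
python3 -c "
from h import *
st()
for n,cr in(('top',(215,120,375,240)),('scene',(170,170,290,280))):
    c=cap(n);save(c,n+'4.png',cr,5)
"
```

```text
t 8.075 q [-0.427  0.499  0.619  2.184 -1.306  0.193  1.237] F [ 2.7  3.8 -9.1] M [ 0.72 -0.03 -0.2 ] tcp mm [ 592.4   47.1 -135.8] w 16.95899141736279
 r 77.48107390555278 beta 85.27281720348536 phi -11.124625356100761 tilt 0.3584698962037176
```

View pics/scene4.png

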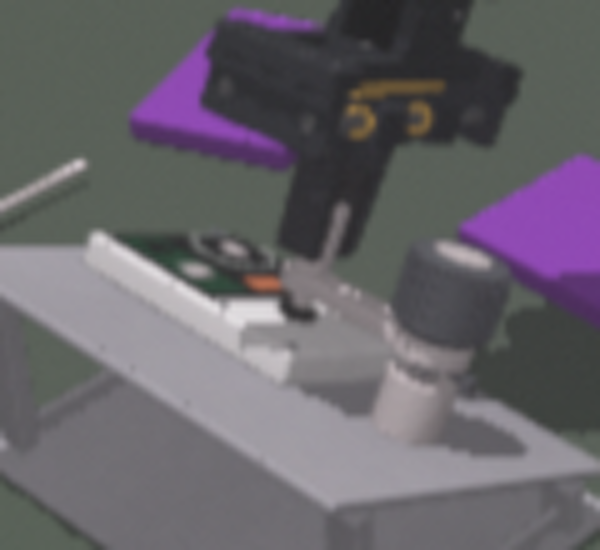

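View pics/top4.png

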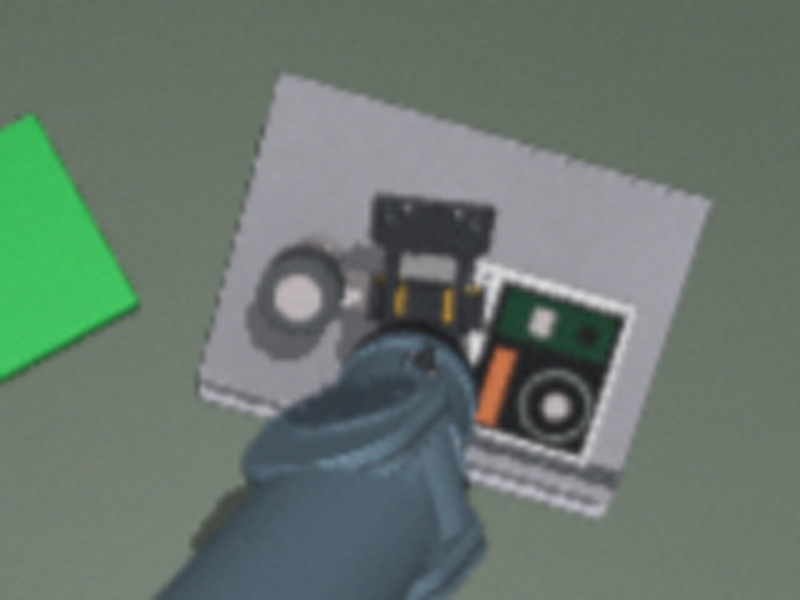

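The joints hit a range limit (q5 −1.306, q6 0.193), so the bar stopped about 4° short. In the side view the bar crosses the chassis strip, with the post at (335,235). I'll let go, rise, and turn the tool back the other way, where joint 5 has room. Then I'll re-grip the post centred on the home line.

Call:
{"op": "send_rows", "data": {
  "deltas": [
    [[0, 0, 0], [0, 0, 0], 1],
    [[0, 0, 0], [0, 0, 0], 1],
    [[0, 0, 0], [0, 0, 0], 1],
    [[0, 0, 0], [0, 0, 0], 1],
    [[0, 0, -0.3], [0, 0, 0], 1],
    [[0, 0, -0.6], [0, 0, 0], 1],
    [[0, 0, -0.6], [0, 0, 0], 1],
    [[0, 0, -0.6], [0, 0, 0], 1]
  ]
}}

```text
clock: 9.18
eef_pos: [0.5476, -0.1085, 0.2142]
ee_rot: [2.945, -0.122, 0.707]
contact_force: [0.1, 0.6, -0.4]
grip_width: 1.004
```

```bash
python3 -c "
from h import *
st()
"
```

```text
t 9.175 q [-0.73   0.416  0.97   2.233 -1.031  0.311  0.972] F [-0.3  0.6 -0.3] M [-0.08  0.51  0.1 ] tcp mm [591.9  44.7 -72.1] w 88.3168109274216
 r 79.82936481040721 beta 85.74824335842142 phi -11.027661668067495 tilt 0.3217329164945082
```

Call:
{"op": "send_rows", "data": {
  "deltas": [
    [[0, 0, -0.3], [0, 0, -1], 1],
    [[0, 0, 0], [0, 0, -1], 1],
    [[0, 0, 0], [0, 0, -1], 1],
    [[0, 0, 0], [0, 0, -1], 1],
    [[0, 0, 0], [0, 0, -1], 1],
    [[0, 0, 0], [0, 0, -1], 1],
    [[0, 0, 0], [0, 0, -1], 1],
    [[0, 0, 0], [0, 0, -1], 1],
    [[0, 0, 0], [0, 0, -1], 1],
    [[0, 0, 0], [0, 0, -1], 1],
    [[0, 0, 0], [0, 0, -1], 1],
    [[0, 0, 0], [0, 0, -1], 1]
  ]
}}

```text
clock: 10.68
eef_pos: [0.5439, -0.1074, 0.2218]
ee_rot: [2.45, 1.287, 0.496]
contact_force: [-0.9, -1.1, 0.6]
grip_width: 1.0
```

```bash
python3 -c "
from h import *
st()
for n,cr in(('top',(215,120,375,240)),('scene',(170,170,290,280))):
    c=cap(n);save(c,n+'5.png',cr,5)
"
```

```text
t 10.675 q [-0.603  0.323  0.784  2.231 -0.649  0.241  1.665] F [-0.2 -1.3  0.8] M [-0.05  0.39  0.05] tcp mm [592.   44.7 -63.6] w 87.99913021227088
 r 79.79711912843295 beta 85.68013210675967 phi -71.19579703772648 tilt 0.3123592610804873
```

View pics/top5.png

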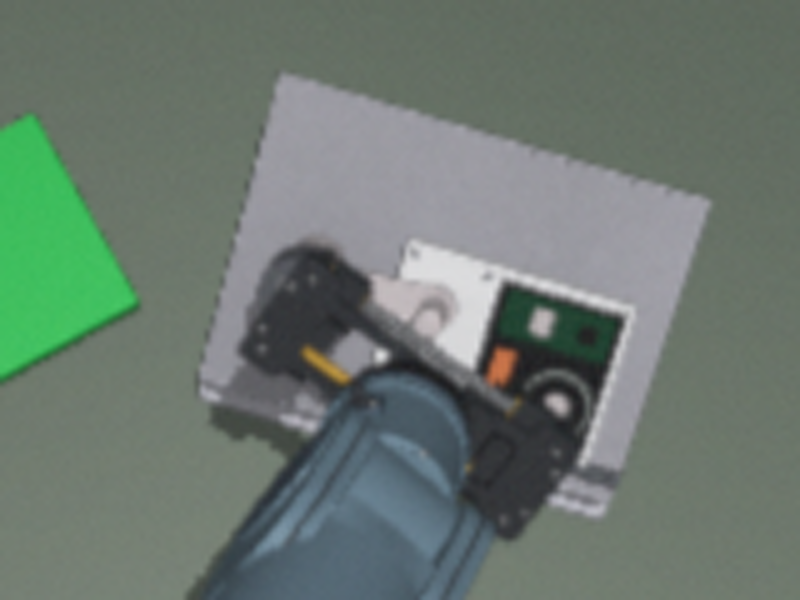

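Call:
{"op": "send_rows", "data": {
  "deltas": [
    [[0, 0, 0], [0, 0, -1], 1],
    [[0, 0, 0], [0, 0, -1], 1],
    [[0, 0, 0], [0, 0, -1], 1],
    [[0, 0, 0], [0, 0, -1], 1],
    [[0, 0, 0], [0, 0, -1], 1],
    [[0, 0, 0], [0, 0, -1], 1],
    [[0, 0, 0], [0, 0, -1], 1],
    [[0, 0, 0], [0, 0, -1], 1],
    [[0, 0, 0], [0, 0, -1], 1],
    [[0, 0, 0], [0, 0, -1], 1],
    [[0, 0, 0], [0, 0, -1], 1],
    [[0, 0, 0], [0, 0, -1], 1]
  ]
}}

```text
clock: 12.28
eef_pos: [0.5439, -0.1074, 0.2217]
ee_rot: [1.43, 2.257, 0.189]
contact_force: [-0.2, -0.1, 0.6]
grip_width: 0.999
```

```bash
python3 -c "
from h import *
st()
"
```

```text
t 12.275 q [-0.42   0.28   0.556  2.223 -0.282  0.209  2.357] F [ 0.1 -0.2  0.6] M [ 0.05  0.56 -0.04] tcp mm [592.   44.7 -63.7] w 87.92754472472235
 r 79.82578062264369 beta 85.70977296316677 phi -131.0749602282009 tilt 0.32127495354268143
```

View pics/scene5.png

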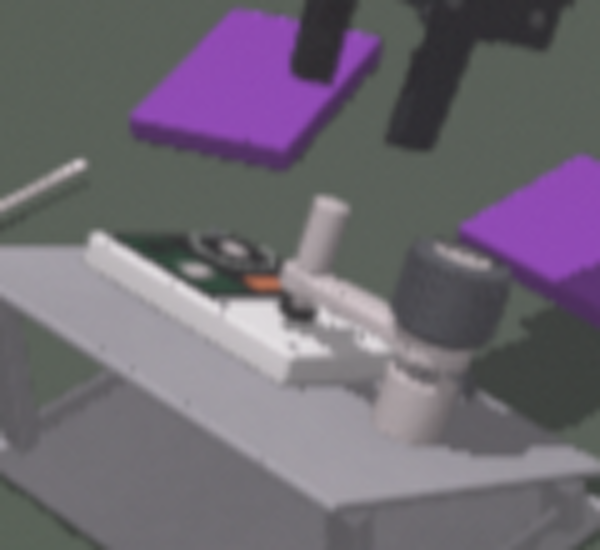

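```bash
python3 -c "
from h import *
for n,cr in(('top',(215,120,375,240)),('scene',(170,170,290,280))):
    c=cap(n);save(c,n+'6.png',cr,5)
"
```

```text
(no output)
```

View pics/top6.png

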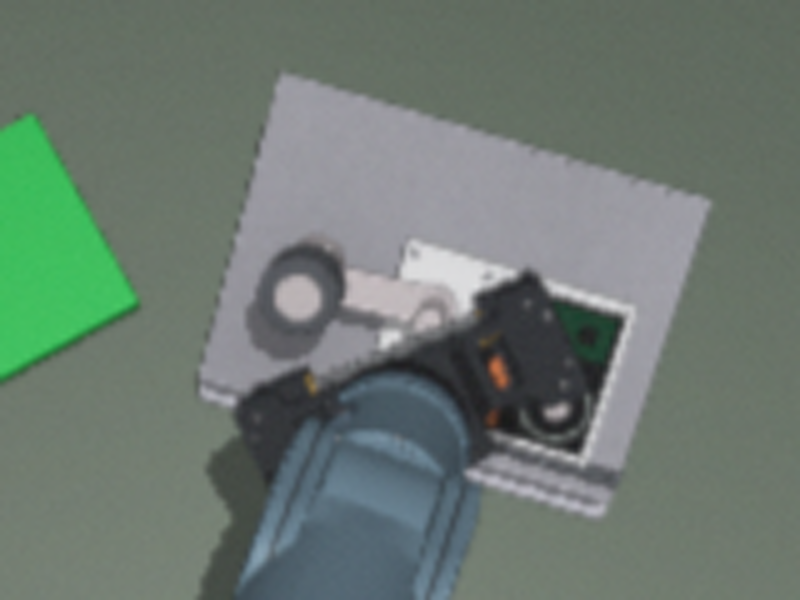

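```bash
python3 -c "
from h import *
c=cap('top');im=c['img'].astype(int)
f=lambda u,v:(215+u/5,120+v/5)
a=rayplane(c,*f(298,297),-.1245)@S;b=rayplane(c,*f(430,320),-.1305)@S;d=b-a;print(a,b,np.hypot(d[0],d[1]),np.degrees(np.arctan2(-d[1],d[0])))
c=cap('scene');f=lambda u,v:(170+u/5,170+v/5)
a=rayplane(c,*f(466,252),-.1245)@S;b=rayplane(c,*f(330,205),-.1305)@S;d=b-a;print(a,b,np.hypot(d[0],d[1]),np.degrees(np.arctan2(-d[1],d[0])))
plan(S@np.r_[.5865,.0447,-.085],tool(-146),n=4)
"
```

```text
[ 0.58683813  0.12474405 -0.1245    ] [ 0.59553323  0.04481544 -0.1305    ] 0.08040017175112109 83.79144157916073
[ 0.58116761  0.12631517 -0.1245    ] [ 0.60024878  0.05535252 -0.1305    ] 0.07348325766225604 74.94969837330449
4 rows; end err mm [-0.1  -0.09  0.03] deg [-0.02 -0.01  0.02] max 0.76
[[[0.03, -0.03, 0.18], [-0.01, -0.01, -0.76], 1.0], [[0.03, -0.04, 0.18], [-0.01, -0.02, -0.75], 1.0], [[0.04, -0.03, 0.17], [-0.01, -0.01, -0.76], 1.0], [[0.03, -0.03, 0.18], [0.0, -0.01, -0.76], 1.0]]
```

Call:
{"op": "send_rows", "data": {
  "deltas": [
    [[0.03, -0.03, 0.18], [0, 0, -0.75], 1],
    [[0.03, -0.03, 0.18], [0, 0, -0.75], 1],
    [[0.03, -0.03, 0.18], [0, 0, -0.75], 1],
    [[0.03, -0.03, 0.18], [0, 0, -0.75], 1],
    [[0, 0, 0], [0, 0, 0], 1]
  ]
}}

```text
clock: 13.1
eef_pos: [0.5511, -0.1088, 0.2053]
ee_rot: [1.127, 2.422, 0.102]
contact_force: [-0.1, 1.0, -0.2]
grip_width: 1.0
```

```bash
python3 -c "
from h import *
st()
plan(S@np.r_[.5865,.0447,-.138],tool(-146),n=4)
"
```

```text
t 13.1 q [-0.401  0.33   0.545  2.212 -0.431  0.192  2.756] F [-0.4  0.9 -0. ] M [ 0.04  0.48 -0.02] tcp mm [590.7  45.4 -81.6] w 88.02286447604844
 r 79.04105219450787 beta 86.59841762396874 phi -145.9069869776709 tilt 0.7963434858524767
4 rows; end err mm [-0.09 -0.02  0.03] deg [-0.02  0.    0.01] max 0.47
[[[0.02, -0.02, 0.47], [-0.02, -0.03, 0.0], 1.0], [[0.02, -0.02, 0.47], [-0.03, -0.03, -0.01], 1.0], [[0.02, -0.02, 0.47], [-0.02, -0.04, 0.0], 1.0], [[0.03, -0.03, 0.47], [-0.02, -0.03, -0.01], 1.0]]
```

Joint 7 is at its limit on that side. I'll turn back to about −70° with the jaws half open, grip the post radially and carry it home from there.

Call:
{"op": "send_rows", "data": {
  "deltas": [
    [[0, 0, -0.3], [0, 0, 1], 0.5],
    [[0, 0, -0.2], [0, 0, 1], 0.5],
    [[0, 0, 0], [0, 0, 1], 0.5],
    [[0, 0, 0], [0, 0, 1], 0.5],
    [[0, 0, 0], [0, 0, 1], 0.5],
    [[0, 0, 0], [0, 0, 1], 0.5],
    [[0, 0, 0], [0, 0, 1], 0.5],
    [[0, 0, 0], [0, 0, 1], 0.5],
    [[0, 0, 0], [0, 0, 1], 0.5],
    [[0, 0, 0], [0, 0, 1], 0.5],
    [[0, 0, 0], [0, 0, 1], 0.5],
    [[0, 0, 0], [0, 0, 1], 0.5]
  ]
}}

```text
clock: 14.6
eef_pos: [0.5443, -0.1068, 0.2189]
ee_rot: [2.248, 1.571, 0.42]
contact_force: [-1.1, 0.1, 0.1]
grip_width: 0.5
```

Call:
{"op": "send_rows", "data": {
  "deltas": [
    [[0, 0, 0], [0, 0, 1], 0.5],
    [[0, 0, 0], [0, 0, 1], 0.5],
    [[0, 0, 0], [0, 0, 1], 0.45],
    [[0, 0, 0], [0, 0, 0], 0.45]
  ]
}}

```text
clock: 15.1
eef_pos: [0.5443, -0.1067, 0.2188]
ee_rot: [2.459, 1.284, 0.488]
contact_force: [0.1, -0.4, 0.1]
grip_width: 0.448
```

```bash
python3 -c "
from h import *
st()
plan(S@np.r_[.594,.045,-.138],tool(-71),n=5)
"
```

```text
t 15.1 q [-0.707  0.378  0.925  2.23  -0.873  0.293  1.87 ] F [ 0.2 -0.3 -0. ] M [-0.04  0.45  0.03] tcp mm [590.8  45.5 -66.4] w 39.427709507739124
 r 78.93787022242967 beta 86.49235091550642 phi -70.96023742261177 tilt 0.7772437748566424
5 rows; end err mm [ 0.04  0.15 -0.1 ] deg [0.02 0.02 0.01] max 0.48
[[[0.01, 0.03, 0.48], [-0.03, 0.01, 0.0], 1.0], [[0.0, 0.02, 0.47], [-0.03, 0.01, 0.0], 1.0], [[0.01, 0.03, 0.48], [-0.03, 0.01, 0.0], 1.0], [[0.0, 0.02, 0.48], [-0.03, 0.01, -0.01], 1.0], [[0.01, 0.02, 0.48], [-0.03, 0.01, 0.0], 1.0]]
```

Call:
{"op": "send_rows", "data": {
  "deltas": [
    [[0.01, 0.03, 0.48], [-0.03, 0.01, 0], 0.45],
    [[0.01, 0.02, 0.48], [-0.03, 0.01, 0], 0.45],
    [[0, 0.02, 0.48], [-0.03, 0.01, 0], 0.45],
    [[0, 0.02, 0.48], [-0.03, 0.01, 0], 0.45],
    [[0, 0.02, 0.48], [-0.03, 0.01, 0], 0.45],
    [[0, 0, 0], [0, 0, 0], 0.45]
  ]
}}

```text
clock: 15.85
eef_pos: [0.5797, -0.1175, 0.1574]
ee_rot: [2.45, 1.281, 0.496]
contact_force: [0.7, -0.3, 0.2]
grip_width: 0.446
```

```bash
python3 -c "
from h import *
st()
for n,cr in(('scene',(170,170,290,280)),):
    c=cap(n);save(c,n+'7.png',cr,5)
"
```

```text
t 15.85 q [-0.424  0.505  0.62   2.179 -1.306  0.192  2.282] F [ 0.8 -0.1 -0.2] M [-0.04  0.45 -0.01] tcp mm [ 594.6   44.8 -137.9] w 39.22911892892714
 r 79.99568880053414 beta 83.80280586223367 phi -71.01788755432453 tilt 0.2151216081459126
```

View pics/scene7.png

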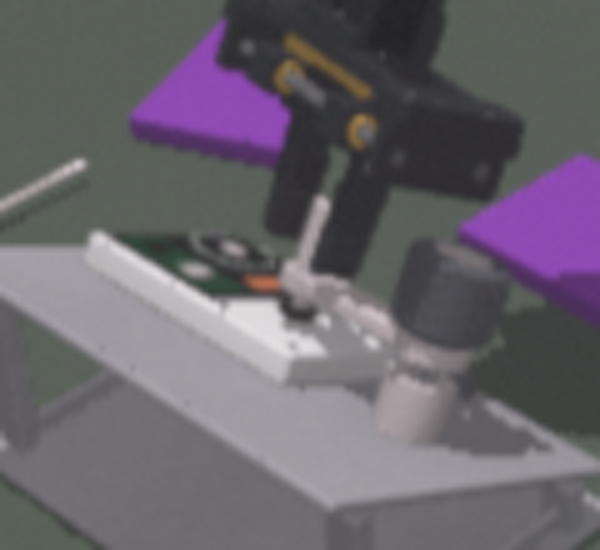

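At this spot the arm sits at its q5/q6 corner whatever the tool turn. I need the other elbow side, with q5 positive. I'll rise, lean the tool sideways to switch elbow side, and come back.

Call:
{"op": "send_rows", "data": {
  "deltas": [
    [[0, 0, -0.5], [0, 0, 0], 0.5],
    [[0, 0, -0.8], [0, 0, 0], 0.6],
    [[0, 0, -0.8], [0, 0, 0], 0.6],
    [[0, 0, -0.8], [0, 0, 0], 0.6],
    [[0, 0, -0.8], [0, 0, 0], 0.6]
  ]
}}

```text
clock: 16.52
eef_pos: [0.5293, -0.1027, 0.2569]
ee_rot: [2.453, 1.278, 0.499]
contact_force: [-0.4, 0.2, 0.9]
grip_width: 0.6
```

```bash
python3 -c "
from h import *
st()
p=bot.get_state()['eef_pos']+[0,0,.03]
T=R.from_rotvec(-np.radians(30)*XS).as_matrix()@R.from_rotvec(np.radians(20)*YS).as_matrix()@tool(-71)
plan(p,T,g=.6)
"
```

```text
t 16.525 q [-0.981  0.36   1.248  2.245 -0.838  0.391  1.846] F [0.1 0.1 1. ] M [-0.02  0.42  0.  ] tcp mm [595.   45.3 -25.4] w 52.80298393637474
 r 79.53928190828388 beta 83.50561096992635 phi -70.8490167555112 tilt 0.1599011432262104
8 rows; end err mm [-0.03  0.04  0.03] deg [ 0.01 -0.02 -0.01] max 0.86
[[[0.02, 0.06, -0.11], [0.22, -0.86, 0.13], 0.6], [[0.01, 0.05, -0.11], [0.21, -0.86, 0.13], 0.6], [[0.0, 0.05, -0.12], [0.22, -0.86, 0.13], 0.6], [[0.0, 0.05, -0.11], [0.21, -0.86, 0.12], 0.6], [[-0.01, 0.04, -0.12], [0.22, -0.86, 0.13], 0.6], [[-0.02, 0.05, -0.11], [0.21, -0.86, 0.13], 0.6], [[-0.03, 0.04, -0.12], [0.22, -0.86, 0.13], 0.6], [[-0.04, 0.04, -0.11], [0.21, -0.86, 0.13], 0.6]]
```

Call:
{"op": "send_rows", "data": {
  "deltas": [
    [[0, 0.05, -0.11], [0.22, -0.86, 0.13], 0.6],
    [[0, 0.05, -0.11], [0.22, -0.86, 0.13], 0.6],
    [[0, 0.05, -0.11], [0.22, -0.86, 0.13], 0.6],
    [[0, 0.05, -0.11], [0.22, -0.86, 0.13], 0.6],
    [[0, 0.05, -0.11], [0.22, -0.86, 0.13], 0.6],
    [[0, 0.05, -0.11], [0.22, -0.86, 0.13], 0.6],
    [[0, 0.05, -0.11], [0.22, -0.86, 0.13], 0.6],
    [[0, 0.05, -0.11], [0.22, -0.86, 0.13], 0.6]
  ]
}}

```text
clock: 17.52
eef_pos: [0.5321, -0.1016, 0.2849]
ee_rot: [2.501, 0.979, -0.314]
contact_force: [0.2, -0.6, 0.1]
grip_width: 0.598
```

```bash
python3 -c "
from h import *
st()
"
```

```text
t 17.525 q [-0.986  0.702  1.225  1.864 -0.19   0.99   0.988] F [ 0.4 -0.5 -0.1] M [ 0.4   0.07 -0.16] tcp mm [610.2  47.1  -1.8] w 52.61060534271448
 r 80.93940535992111 beta 72.57236029674935 phi -68.1723822510576 tilt 35.50937120998791
```

```bash
python3 -c "
from h import *
p=np.array([.54,-.10,.29])
def Rt(l,f,phi): return R.from_rotvec(-np.radians(l)*XS).as_matrix()@R.from_rotvec(-np.radians(f)*YS).as_matrix()@tool(phi)
a=Rt(45,0,-95)
plan(p,a,g=.6)
plan(p,Rt(45,12,-95),g=.6,p0=p,R0=a)
"
```

```text
5 rows; end err mm [-0.13 -0.12 -0.05] deg [-0.02 -0.01  0.02] max 0.87
[[[0.03, 0.04, -0.04], [-0.87, -0.5, -0.84], 0.6], [[0.03, 0.04, -0.03], [-0.87, -0.5, -0.84], 0.6], [[0.02, 0.05, -0.04], [-0.87, -0.49, -0.84], 0.6], [[0.02, 0.06, -0.03], [-0.87, -0.5, -0.84], 0.6], [[0.01, 0.05, -0.02], [-0.87, -0.5, -0.84], 0.6]]
3 rows; end err mm [0. 0. 0.] deg [-0.  0.  0.] max 0.8
[[[0.0, 0.0, 0.0], [-0.8, -0.07, 0.0], 0.6], [[0.0, 0.0, 0.0], [-0.79, -0.07, 0.0], 0.6], [[0.0, 0.0, 0.0], [-0.8, -0.07, 0.0], 0.6]]
```

Call:
{"op": "send_rows", "data": {
  "deltas": [
    [[0.02, 0.05, -0.03], [-0.87, -0.5, -0.84], 0.6],
    [[0.02, 0.05, -0.03], [-0.87, -0.5, -0.84], 0.6],
    [[0.02, 0.05, -0.03], [-0.87, -0.5, -0.84], 0.6],
    [[0.02, 0.05, -0.03], [-0.87, -0.5, -0.84], 0.6],
    [[0.02, 0.05, -0.03], [-0.87, -0.5, -0.84], 0.6]
  ]
}}

```text
clock: 18.15
eef_pos: [0.5399, -0.1005, 0.2896]
ee_rot: [1.897, 1.271, -0.451]
contact_force: [1.1, -0.7, -0.2]
grip_width: 0.602
```

```bash
python3 -c "
from h import *
st();print(bot.get_state()['eef_pos'])
"
```

```text
t 18.15 q [-1.192  0.829  1.239  2.002  0.183  0.747  0.932] F [ 1.  -0.4 -0.8] M [ 0.59  0.32 -0.26] tcp mm [618.8  50.3  -1.1] w 52.96947196499899
 r 80.97752667801058 beta 66.11393297384025 phi -97.23321249688327 tilt 44.92062998037299
[ 0.53987824 -0.10053874  0.28956986]
```

```bash
cat >> h.py <<'E'
def Rt(l,f,phi): return R.from_rotvec(-np.radians(l)*XS).as_matrix()@R.from_rotvec(-np.radians(f)*YS).as_matrix()@tool(phi)
E
python3 -c "
from h import *
plan(np.array([.56,-.10,.28]),Rt(0,-10,-165),g=.6)
"
```

```text
15 rows; end err mm [ 0.01  0.1  -0.1 ] deg [-0.02 -0.01 -0.01] max 0.93
[[[0.03, 0.03, 0.02], [-0.31, 0.58, -0.93], 0.6], [[0.03, 0.03, 0.02], [-0.3, 0.58, -0.93], 0.6], [[0.03, 0.04, 0.02], [-0.31, 0.57, -0.93], 0.6], [[0.02, 0.04, 0.03], [-0.3, 0.58, -0.93], 0.6], [[0.02, 0.03, 0.03], [-0.31, 0.58, -0.93], 0.6], [[0.02, 0.04, 0.02], [-0.3, 0.58, -0.93], 0.6], [[0.01, 0.04, 0.03], [-0.31, 0.57, -0.93], 0.6], [[0.0, 0.04, 0.04], [-0.31, 0.58, -0.93], 0.6], [[0.0, 0.03, 0.03], [-0.3, 0.58, -0.92], 0.6], [[0.0, 0.04, 0.03], [-0.31, 0.58, -0.93], 0.6], [[-0.01, 0.03, 0.04], [-0.3, 0.58, -0.93], 0.6], [[-0.02, 0.03, 0.03], [-0.31, 0.57, -0.93], 0.6]]
[[[-0.01, 0.03, 0.04], [-0.3, 0.58, -0.93], 0.6], [[-0.03, 0.03, 0.03], [-0.31, 0.58, -0.93], 0.6], [[-0.02, 0.03, 0.04], [-0.3, 0.58, -0.93], 0.6]]
```

Call:
{"op": "send_rows", "data": {
  "deltas": [
    [[0.03, 0.03, 0.02], [-0.3, 0.58, -0.93], 0.6],
    [[0.03, 0.03, 0.02], [-0.3, 0.58, -0.93], 0.6],
    [[0.03, 0.04, 0.02], [-0.3, 0.58, -0.93], 0.6],
    [[0.02, 0.04, 0.03], [-0.3, 0.58, -0.93], 0.6],
    [[0.02, 0.03, 0.03], [-0.3, 0.58, -0.93], 0.6],
    [[0.02, 0.04, 0.02], [-0.3, 0.58, -0.93], 0.6],
    [[0.01, 0.04, 0.03], [-0.3, 0.58, -0.93], 0.6],
    [[0, 0.04, 0.03], [-0.3, 0.58, -0.93], 0.6],
    [[0, 0.03, 0.03], [-0.3, 0.58, -0.93], 0.6],
    [[0, 0.04, 0.03], [-0.3, 0.58, -0.93], 0.6],
    [[-0.01, 0.03, 0.04], [-0.3, 0.58, -0.93], 0.6],
    [[-0.02, 0.03, 0.03], [-0.3, 0.58, -0.93], 0.6]
  ]
}}

```text
clock: 19.65
eef_pos: [0.5553, -0.1006, 0.2825]
ee_rot: [1.063, 2.495, -0.109]
contact_force: [-0.8, 0.5, 0.1]
grip_width: 0.6
```

```bash
python3 -c "
from h import *
st();
plan(np.array([.56,-.10,.28]),Rt(0,-10,-200),g=.6)
"
```

```text
t 19.65 q [-0.616  0.23   0.673  2.084  0.178  0.512  2.214] F [-0.7  0.3  0.5] M [ 0.22  0.47 -0.05] tcp mm [628.6  54.4 -14.3] w 52.829332862590746
 r 81.89440628287001 beta 58.65710934525432 phi -151.461830569837 tilt 8.467932951575685
11 rows; end err mm [-0.    0.01 -0.09] deg [ 0.    0.02 -0.02] max 0.9
[[[0.0, 0.01, 0.01], [-0.13, 0.12, -0.89], 0.6], [[-0.01, 0.01, 0.01], [-0.13, 0.12, -0.89], 0.6], [[-0.01, 0.01, 0.01], [-0.13, 0.12, -0.9], 0.6], [[0.0, 0.01, 0.02], [-0.13, 0.12, -0.89], 0.6], [[-0.01, 0.01, 0.01], [-0.13, 0.12, -0.89], 0.6], [[-0.01, 0.0, 0.01], [-0.13, 0.12, -0.89], 0.6], [[-0.01, 0.01, 0.01], [-0.13, 0.12, -0.89], 0.6], [[-0.01, 0.01, 0.01], [-0.13, 0.12, -0.9], 0.6], [[-0.01, 0.0, 0.01], [-0.13, 0.12, -0.89], 0.6], [[-0.01, 0.01, 0.02], [-0.13, 0.12, -0.89], 0.6], [[-0.01, 0.0, 0.01], [-0.13, 0.12, -0.89], 0.6]]
```

Call:
{"op": "send_rows", "data": {
  "deltas": [
    [[0, 0.01, 0.01], [-0.13, 0.12, -0.9], 0.6],
    [[0, 0.01, 0.01], [-0.13, 0.12, -0.9], 0.6],
    [[0, 0.01, 0.01], [-0.13, 0.12, -0.9], 0.6],
    [[0, 0.01, 0.01], [-0.13, 0.12, -0.9], 0.6],
    [[0, 0.01, 0.01], [-0.13, 0.12, -0.9], 0.6],
    [[-0.01, 0.01, 0.01], [-0.13, 0.12, -0.9], 0.6],
    [[-0.01, 0.01, 0.01], [-0.13, 0.12, -0.9], 0.6],
    [[-0.01, 0.01, 0.01], [-0.13, 0.12, -0.9], 0.6],
    [[-0.01, 0, 0.01], [-0.13, 0.12, -0.9], 0.6],
    [[-0.01, 0, 0.01], [-0.13, 0.12, -0.9], 0.6],
    [[-0.01, 0, 0.01], [-0.13, 0.12, -0.9], 0.6]
  ]
}}

```text
clock: 21.02
eef_pos: [0.5577, -0.0999, 0.2767]
ee_rot: [-0.029, 2.837, -0.146]
contact_force: [0.1, -0.1, -1.8]
grip_width: 0.599
```

```bash
python3 -c "
from h import *
st();
"
```

```text
t 21.025 q [ 0.782  0.353 -0.873  1.956  0.58   0.723  2.747] F [-0.8 -0.  -1.6] M [ 0.    0.44 -0.04] tcp mm [627.8  55.8 -20.4] w 52.75012026543746
 r 80.25189494756906 beta 58.64764382826254 phi 162.6475518613526 tilt 9.831779359273495
```

The elbow has switched sides (q3 −0.87, q5 +0.58). Next I return to the hover over the post's home line with jaws across the bar.

```bash
python3 -c "
from h import *
plan(S@np.r_[.5865,.0447,-.085],tool(-178),g=.6)
"
```

```text
4 rows; end err mm [-0.07 -0.05 -0.12] deg [ 0.   -0.01  0.02] max 0.96
[[[0.26, -0.01, 0.59], [0.03, -0.49, 0.96], 0.6], [[0.29, -0.03, 0.58], [0.03, -0.5, 0.95], 0.6], [[0.3, -0.05, 0.56], [0.02, -0.49, 0.96], 0.6], [[0.33, -0.08, 0.56], [0.03, -0.49, 0.95], 0.6]]
```

Call:
{"op": "send_rows", "data": {
  "deltas": [
    [[0.26, -0.01, 0.59], [0.03, -0.49, 0.96], 0.6],
    [[0.29, -0.03, 0.58], [0.03, -0.5, 0.95], 0.6],
    [[0.3, -0.05, 0.56], [0.02, -0.49, 0.96], 0.6],
    [[0.33, -0.08, 0.56], [0.03, -0.49, 0.95], 0.6],
    [[0, 0, 0], [0, 0, 0], 0.6]
  ]
}}

```text
clock: 21.65
eef_pos: [0.5479, -0.1086, 0.1995]
ee_rot: [0.404, 2.63, -0.083]
contact_force: [-0.4, -0.3, 0.2]
grip_width: 0.598
```

```bash
python3 -c "
from h import *
st();
plan(S@np.r_[.5865,.0447,-.138],tool(-178),g=.6)
c=cap('scene');save(c,'scene8.png',(170,170,290,280),5)
"
```

```text
t 21.65 q [ 0.486  0.344 -0.493  2.182  1.012  0.312  1.968] F [-0.2 -0.4  0.4] M [ 0.04  0.54 -0.01] tcp mm [585.3  44.7 -85.2] w 52.62344894940155
 r 79.59918822861589 beta 90.52044507123938 phi -178.33614994400205 tilt 0.3048866602938492
2 rows; end err mm [ 0.04 -0.12  0.03] deg [-0.    0.01 -0.01] max 0.88
[[[-0.02, 0.0, 0.88], [-0.01, -0.03, 0.03], 0.6], [[-0.03, 0.0, 0.88], [-0.01, -0.03, 0.04], 0.6]]
```

View pics/scene8.png

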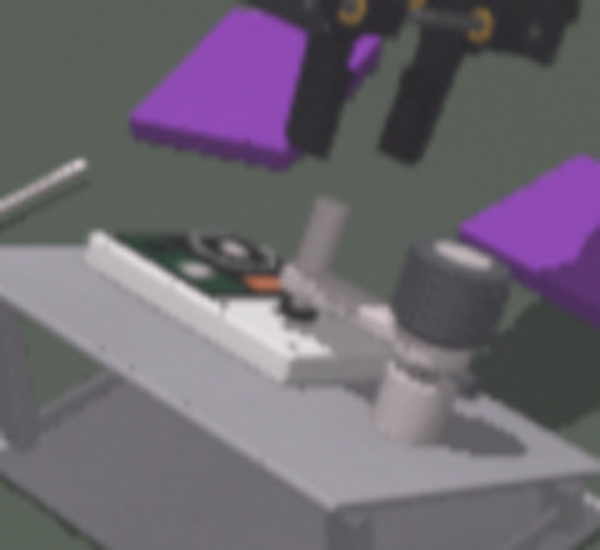

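The side view shows the fingers (310,140)/(405,150) above the post (325,215), and the joints are well inside their ranges. Descend and close.

Call:
{"op": "send_rows", "data": {
  "deltas": [
    [[-0.02, 0, 0.44], [0, -0.02, 0.02], 0.75],
    [[-0.02, 0, 0.44], [0, -0.02, 0.02], 0.75],
    [[-0.01, 0, 0.44], [0, -0.02, 0.02], 0.75],
    [[-0.01, 0, 0.44], [0, 0, 0], 0.75],
    [[0, 0, 0], [0, 0, 0], 0],
    [[0, 0, 0], [0, 0, 0], 0],
    [[0, 0, 0], [0, 0, 0], 0],
    [[0, 0, 0], [0, 0, 0], 0],
    [[0, 0, 0], [0, 0, 0], 0],
    [[0, 0, 0], [0, 0, 0], 0]
  ]
}}

```text
clock: 22.95
eef_pos: [0.5752, -0.1164, 0.1551]
ee_rot: [0.412, 2.619, -0.08]
contact_force: [0.3, -0.1, 0.5]
grip_width: 0.192
```

```bash
python3 -c "
from h import *
st();
c=cap('scene');save(c,'scene9.png',(170,170,290,280),5)
c=cap('top');save(c,'top9.png',(215,120,375,240),5)
"
```

```text
t 22.95 q [ 0.362  0.454 -0.345  2.153  1.312  0.247  1.671] F [0.5 0.  0.3] M [-0.05  0.32 -0.09] tcp mm [ 589.5   44.6 -137.8] w 16.932447412425937
 r 79.73274487187287 beta 87.48122774257425 phi -177.91162038092907 tilt 0.20864731403245765
```

View pics/scene9.png

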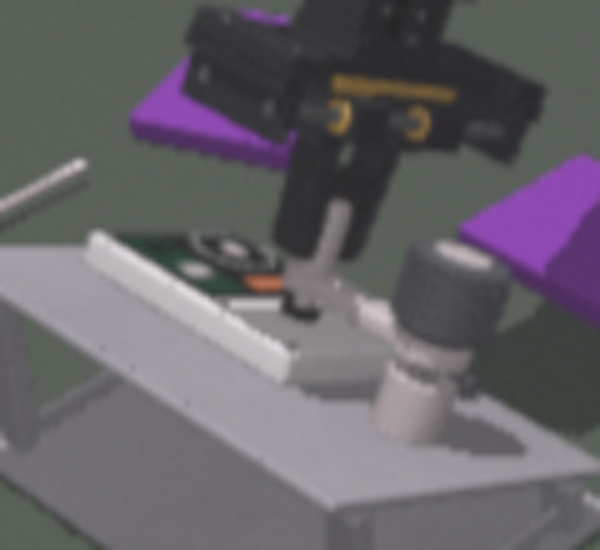

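View pics/top9.png

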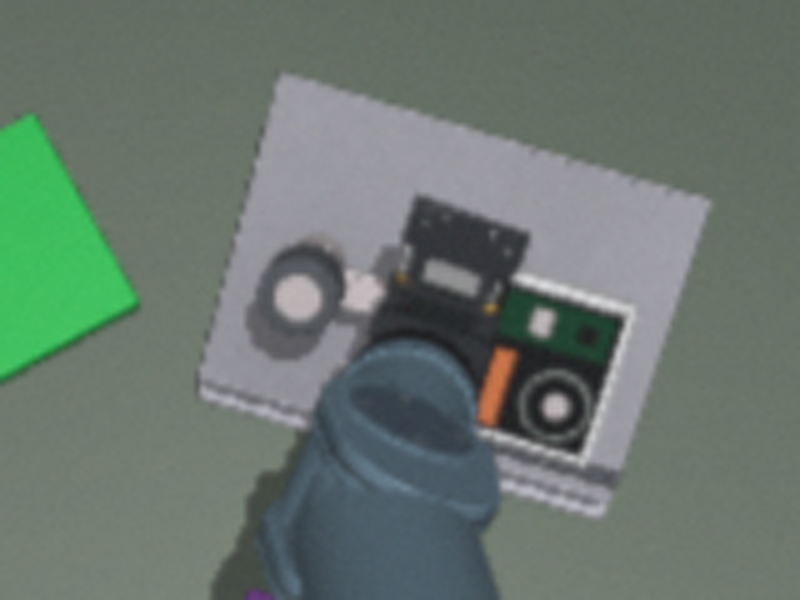

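Call:
{"op": "send_rows", "data": {
  "deltas": [
    [[0.05, 0, 0], [0, 0, 0], 0],
    [[0.05, 0, 0], [0, 0, 0], 0],
    [[0, 0, 0], [0, 0, 0], 0]
  ]
}}

```text
clock: 23.42
eef_pos: [0.573, -0.1158, 0.1539]
ee_rot: [0.413, 2.619, -0.08]
contact_force: [2.5, -3.1, 2.7]
grip_width: 0.191
```

```bash
python3 -c "
from h import *
st();
"
```

```text
t 23.425 q [ 0.358  0.453 -0.341  2.16   1.336  0.244  1.645] F [ 4.1 -2.3  0.8] M [-0.48 -0.42 -0.36] tcp mm [ 586.9   44.6 -137.8] w 16.77264267484402
 r 79.68699788950347 beta 89.35394853992698 phi -177.88036186786312 tilt 0.242930311196301
```

Call:
{"op": "send_rows", "data": {
  "deltas": [
    [[0, 0, 0], [0, 0, 0], 0.6],
    [[0, 0, 0], [0, 0, 0], 0.6],
    [[0, 0, 0], [0, 0, 0], 0.6],
    [[0, 0, -0.4], [0, 0, 0], 0.7],
    [[0, 0, -0.9], [0, 0, 0], 0.8],
    [[0, 0, -0.9], [0, 0, 0], 1],
    [[0, 0, -0.5], [0, 0, 0], 1]
  ]
}}

```text
clock: 24.3
eef_pos: [0.5352, -0.1043, 0.2256]
ee_rot: [0.411, 2.62, -0.079]
contact_force: [0.3, -0.5, -0.2]
grip_width: 0.958
```

```bash
python3 -c "
from h import *
st();
c=cap('top');save(c,'top10.png',(245,125,345,205),8)
c=cap('scene');save(c,'scene10.png',(170,170,290,280),5)
plan(S@np.r_[STUD,-.06],tool(-235),g=1)
"
```

```text
t 24.3 q [ 0.557  0.28  -0.571  2.196  0.888  0.338  2.076] F [ 0.3 -0.4 -0.4] M [ 0.01  0.47 -0.04] tcp mm [585.7  45.3 -55.9] w 84.298709795001
 r 78.9781205081902 beta 90.20738474912169 phi -177.95915722763098 tilt 0.19354274968844112
12 rows; end err mm [-0.07 -0.   -0.13] deg [ 0.02  0.   -0.02] max 0.96
[[[0.01, 0.22, 0.01], [0.0, 0.0, -0.95], 1], [[-0.01, 0.22, 0.01], [0.0, 0.01, -0.95], 1], [[-0.03, 0.22, 0.01], [-0.01, 0.0, -0.95], 1], [[-0.04, 0.21, 0.02], [0.0, 0.01, -0.95], 1], [[-0.07, 0.21, 0.01], [0.0, 0.0, -0.96], 1], [[-0.08, 0.21, 0.01], [0.0, 0.01, -0.95], 1], [[-0.09, 0.2, 0.01], [0.0, 0.0, -0.95], 1], [[-0.12, 0.18, 0.01], [-0.01, 0.0, -0.95], 1], [[-0.13, 0.18, 0.01], [0.0, 0.01, -0.95], 1], [[-0.14, 0.17, 0.01], [0.0, 0.0, -0.95], 1], [[-0.16, 0.16, 0.02], [0.0, 0.01, -0.95], 1], [[-0.16, 0.14, 0.01], [-0.01, 0.0, -0.95], 1]]
```

View pics/top10.png

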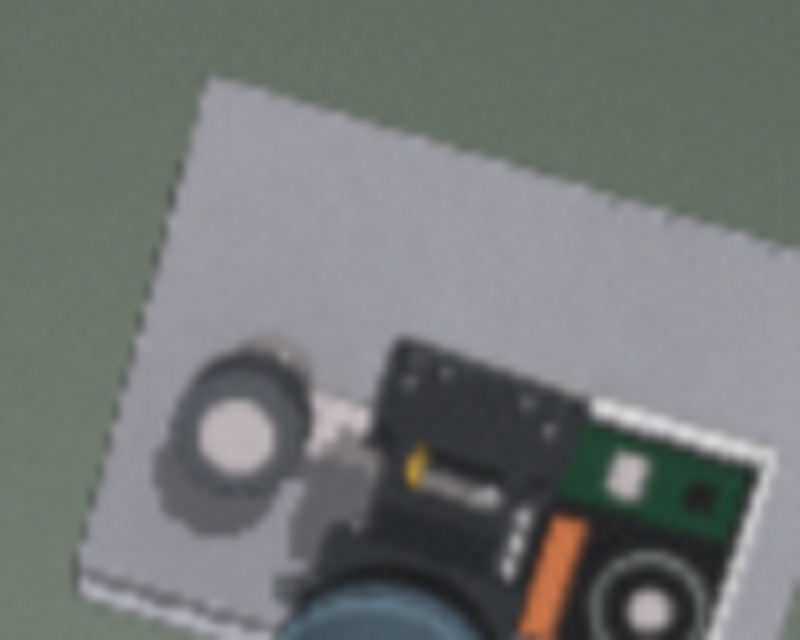

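View pics/scene10.png

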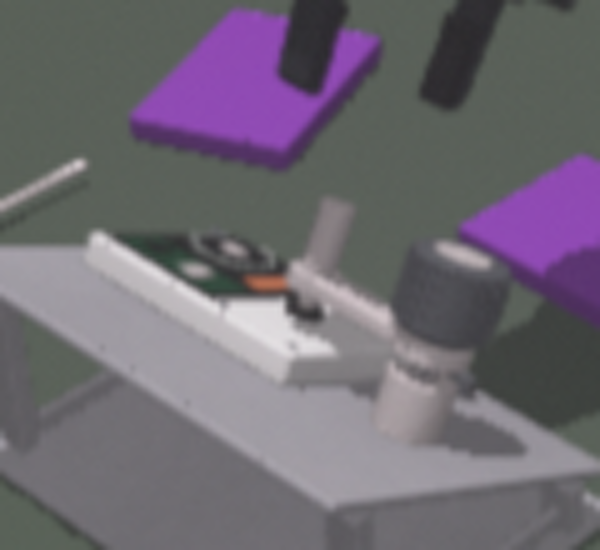

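```bash
python3 -c "
from h import *
plan(S@np.r_[STUD,-.07],tool(-215),g=1,n=8)
"
```

```text
8 rows; end err mm [-0.05  0.03 -0.02] deg [ 0.02  0.02 -0.02] max 0.93
[[[0.01, 0.33, 0.06], [0.0, 0.01, -0.93], 1], [[-0.01, 0.33, 0.06], [0.0, 0.0, -0.92], 1], [[-0.04, 0.33, 0.06], [-0.01, 0.01, -0.93], 1], [[-0.06, 0.32, 0.06], [0.0, 0.01, -0.93], 1], [[-0.1, 0.32, 0.05], [0.0, 0.0, -0.92], 1], [[-0.11, 0.31, 0.06], [0.0, 0.01, -0.93], 1], [[-0.15, 0.29, 0.06], [0.0, 0.01, -0.93], 1], [[-0.16, 0.29, 0.06], [-0.01, 0.0, -0.92], 1]]
```

Call:
{"op": "send_rows", "data": {
  "deltas": [
    [[0.01, 0.33, 0.06], [0, 0, -0.92], 1],
    [[-0.01, 0.33, 0.06], [0, 0, -0.92], 1],
    [[-0.04, 0.33, 0.06], [0, 0, -0.93], 1],
    [[-0.06, 0.32, 0.06], [0, 0, -0.93], 1],
    [[-0.1, 0.32, 0.06], [0, 0, -0.93], 1],
    [[-0.11, 0.31, 0.06], [0, 0, -0.93], 1],
    [[-0.15, 0.29, 0.06], [0, 0, -0.93], 1],
    [[-0.16, 0.29, 0.06], [0, 0, -0.93], 1]
  ]
}}

```text
clock: 25.4
eef_pos: [0.5638, -0.0291, 0.2114]
ee_rot: [-0.457, 2.644, -0.29]
contact_force: [0.2, 0.1, -0.2]
grip_width: 0.997
```

```bash
python3 -c "
from h import *
st();
c=cap('top');save(c,'top11.png',(245,125,345,205),8)
c=cap('scene');save(c,'scene11.png',(170,140,290,260),5)
plan(S@np.r_[STUD,-.138],tool(-215),g=1,n=4)
"
```

```text
t 25.4 q [ 0.421  0.363 -0.641  2.15   1.101  0.456  2.387] F [ 0.1  0.2 -0.3] M [ 0.06  0.56 -0.06] tcp mm [585.2 125.5 -71.8] w 87.69664085674354
 r 1.4172241053846202 beta -124.38580761064964 phi 144.6140383077148 tilt 0.15086801440350187
4 rows; end err mm [-0.07  0.14  0.  ] deg [ 0.02 -0.01  0.01] max 0.56
[[[0.01, -0.02, 0.55], [0.0, 0.01, 0.02], 1], [[0.0, -0.02, 0.56], [0.0, 0.01, 0.01], 1], [[0.01, -0.02, 0.55], [0.0, 0.01, 0.02], 1], [[0.0, -0.01, 0.55], [0.0, 0.01, 0.01], 1]]
```

View pics/top11.png

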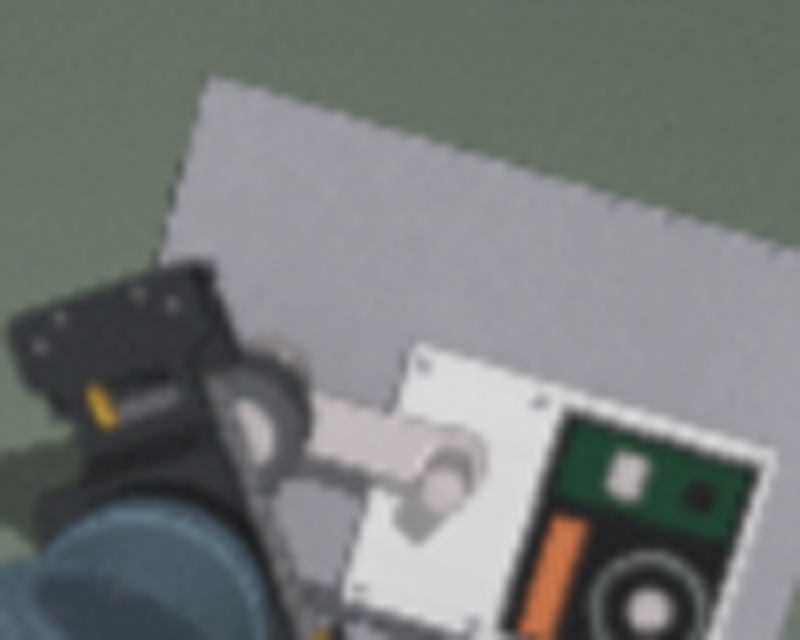

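View pics/scene11.png

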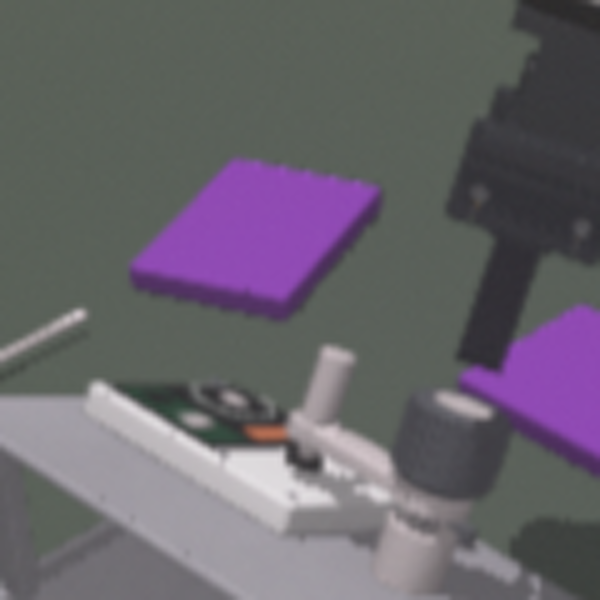

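```bash
python3 -c "
from h import *
c=cap('top')
f=lambda u,v:(245+u/8,125+v/8)
a=rayplane(c,*f(237,436),-.1245)@S;b=rayplane(c,*f(445,485),-.1305)@S;d=b-a;print(a,b,np.hypot(d[0],d[1]),np.degrees(np.arctan2(-d[1],d[0])))
# bar edges on bar-top plane, plate edge
for nm,p,q,h in(('bar up',(315,390),(455,428),-.1675),('chassis',(418,345),(775,455),-.1975),('plate',(210,78),(790,250),-.2155)):
  e=rayplane(c,*f(*q),h)@S-rayplane(c,*f(*p),h)@S;print(nm,np.degrees(np.arctan2(-e[1],e[0])))
"
```

```text
[ 0.58656105  0.12458905 -0.1245    ] [ 0.59031682  0.04446764 -0.1305    ] 0.08020939302801892 87.31616599453399
bar up 88.08554931931663
chassis 90.12712540735451
plate 89.59670031279066
```

The top view puts the bar at about 87.5° (post-stud ray) to 88° (edge), about 2° short. I'll make one quick correction before the nut.

```bash
python3 -c "
from h import *
r=plan(S@np.r_[.587,.0447,-.075],tool(-215),g=.6,n=4)
plan(S@np.r_[.587,.0447,-.138],tool(-215),g=.6,n=3,p0=S@np.r_[.587,.0447,-.075],R0=tool(-215))
"
```

```text
4 rows; end err mm [ 0.13 -0.05  0.08] deg [-0.02 -0.   -0.02] max 0.56
[[[0.37, -0.56, 0.03], [0.0, 0.01, 0.01], 0.6], [[0.38, -0.56, 0.02], [0.0, 0.0, 0.0], 0.6], [[0.37, -0.56, 0.03], [0.0, 0.01, 0.01], 0.6], [[0.37, -0.56, 0.03], [0.0, 0.01, 0.01], 0.6]]
3 rows; end err mm [-0.  0.  0.] deg [0. 0. 0.] max 0.7
[[[0.0, 0.0, 0.7], [0.0, 0.0, 0.0], 0.6], [[0.0, 0.0, 0.7], [0.0, 0.0, 0.0], 0.6], [[0.0, 0.0, 0.7], [0.0, 0.0, 0.0], 0.6]]
```

Call:
{"op": "send_rows", "data": {
  "deltas": [
    [[0.37, -0.56, 0.03], [0, 0, 0], 0.6],
    [[0.37, -0.56, 0.03], [0, 0, 0], 0.6],
    [[0.37, -0.56, 0.03], [0, 0, 0], 0.6],
    [[0.37, -0.56, 0.03], [0, 0, 0], 0.6],
    [[0, 0, 0.5], [0, 0, 0], 0.6],
    [[0, 0, 0.8], [0, 0, 0], 0.6],
    [[0, 0, 0.8], [0, 0, 0], 0.6],
    [[0, 0, 0], [0, 0, 0], 0.2],
    [[0, 0, 0], [0, 0, 0], 0],
    [[0, 0, 0], [0, 0, 0], 0],
    [[0, 0, 0], [0, 0, 0], 0],
    [[0, 0, 0], [0, 0, 0], 0]
  ]
}}

```text
clock: 27.05
eef_pos: [0.5741, -0.1168, 0.1549]
ee_rot: [-0.448, 2.644, -0.289]
contact_force: [-0.8, 1.1, 1.0]
grip_width: 0.193
```

```bash
python3 -c "
from h import *
st();
"
```

```text
t 27.05 q [ 0.463  0.472 -0.465  2.151  1.367  0.296  2.287] F [-0.4  0.9  1.4] M [0.19 0.36 0.04] tcp mm [ 588.5   43.9 -137.5] w 16.94014978598204
 r 80.40026830636921 beta 88.19294366825746 phi 144.974029423005 tilt 0.24251297980443118
```

Call:
{"op": "send_rows", "data": {
  "deltas": [
    [[0.05, 0.05, 0], [0, 0, 0], 0],
    [[0.05, 0.04, 0], [0, 0, 0], 0],
    [[0, 0, 0], [0, 0, 0], 0]
  ]
}}

```text
clock: 27.42
eef_pos: [0.5713, -0.1159, 0.1531]
ee_rot: [-0.447, 2.644, -0.29]
contact_force: [2.3, -1.3, 4.5]
grip_width: 0.194
```

```bash
python3 -c "
from h import *
st();
"
```

```text
t 27.425 q [ 0.457  0.471 -0.459  2.159  1.394  0.294  2.256] F [ 4.3 -0.6  2.8] M [-0.05 -0.54 -0.41] tcp mm [ 585.1   44.  -137.7] w 17.10899324915502
 r 80.28766030676692 beta 90.64923246535092 phi 145.0153575472349 tilt 0.2764732873327183
```

Good, it moved 3.4 mm. Release, rise, and go to the nut hover (stud about x 584.5 in the robot frame).

Call:
{"op": "send_rows", "data": {
  "deltas": [
    [[0, 0, 0], [0, 0, 0], 0.6],
    [[0, 0, 0], [0, 0, 0], 0.6],
    [[0, 0, 0], [0, 0, 0], 0.7],
    [[0, 0, -0.6], [0, 0, 0], 0.8],
    [[0, 0, -0.9], [0, 0, 0], 1],
    [[0, 0, -0.7], [0, 0, 0], 1],
    [[-0.37, 0.54, -0.03], [0, 0, 0], 1],
    [[-0.37, 0.54, -0.03], [0, 0, 0], 1],
    [[-0.37, 0.54, -0.03], [0, 0, 0], 1],
    [[-0.37, 0.54, -0.03], [0, 0, 0], 1]
  ]
}}

```text
clock: 28.68
eef_pos: [0.5592, -0.0302, 0.213]
ee_rot: [-0.448, 2.646, -0.289]
contact_force: [-0.3, -0.6, 0.2]
grip_width: 1.0
```

```bash
python3 -c "
from h import *
st();
c=cap('top');save(c,'top12.png',(245,125,345,205),8)
plan(S@np.r_[.585,.1243,-.138],tool(-215),g=1,n=4)
"
```

```text
t 28.675 q [ 0.402  0.347 -0.614  2.16   1.079  0.443  2.397] F [-0.  -0.7  0.2] M [ 0.03  0.54 -0.01] tcp mm [582.3 123.2 -68.4] w 88.02841445065155
 r 3.8510957319869306 beta 163.1308632551906 phi 144.96104774871435 tilt 0.13287570275970892
4 rows; end err mm [ 0.12  0.15 -0.11] deg [-0.02  0.02  0.02] max 0.59
[[[0.0, -0.03, 0.58], [0.0, 0.01, 0.01], 1], [[-0.01, -0.03, 0.59], [0.01, 0.02, 0.01], 1], [[0.0, -0.03, 0.58], [0.0, 0.01, 0.01], 1], [[-0.01, -0.02, 0.59], [0.01, 0.01, 0.0], 1]]
```

View pics/top12.png

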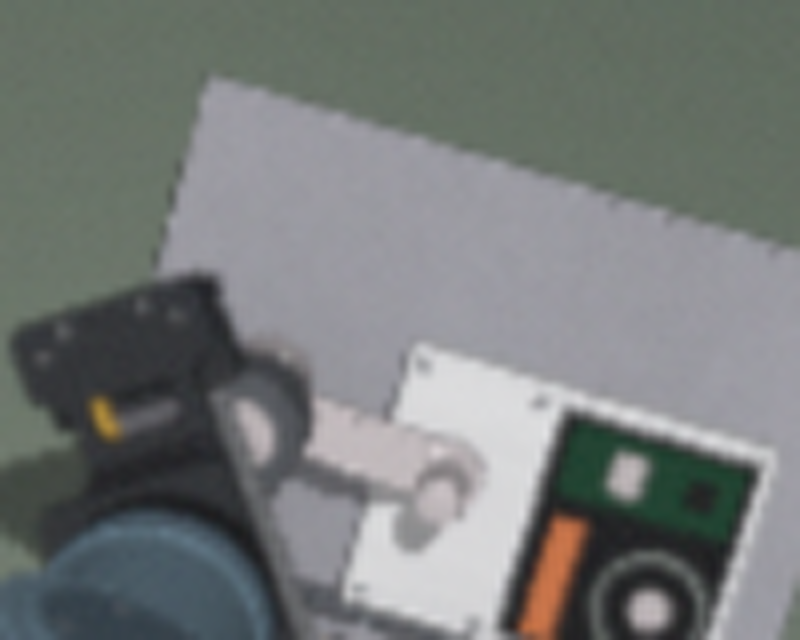

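The top view now shows the bar edge slope of about 16.5°, equal to the plate edge, so the bar lies straight across the white strip with the post at (440,492). Now the nut: descend and grip.

Call:
{"op": "send_rows", "data": {
  "deltas": [
    [[0, -0.03, 0.58], [0, 0, 0], 1],
    [[0, -0.03, 0.58], [0, 0, 0], 1],
    [[0, -0.03, 0.58], [0, 0, 0], 1],
    [[0, -0.03, 0.58], [0, 0, 0], 1],
    [[0, 0, 0], [0, 0, 0], 0.5],
    [[0, 0, 0], [0, 0, 0], 0.3],
    [[0, 0, 0], [0, 0, 0], 0.3],
    [[0, 0, 0], [0, 0, 0], 0.3]
  ]
}}

```text
clock: 29.72
eef_pos: [0.5957, -0.0413, 0.1558]
ee_rot: [-0.449, 2.637, -0.286]
contact_force: [16.4, 3.0, -1.6]
grip_width: 0.575
```

```bash
python3 -c "
from h import *
st();
c=cap('scene');save(c,'scene13.png',(170,140,290,260),5)
c=cap('top')
f=lambda u,v:(245+u/8,125+v/8)
a=rayplane(c,*f(237,436),-.1245)@S;b=rayplane(c,*f(440,491),-.1305)@S;d=b-a;print(np.degrees(np.arctan2(-d[1],d[0])))
"
```

```text
t 29.725 q [ 0.311  0.493 -0.488  2.119  1.365  0.391  2.156] F [12.5  7.3 -8.5] M [ 1.54 -1.99 -0.1 ] tcp mm [ 589.2  122.5 -136.8] w 50.59457718342732
 r 3.6795271380269297 beta 28.983672108286584 phi 144.93128967098303 tilt 0.6138422413739931
89.32724256305526
```

View pics/scene13.png

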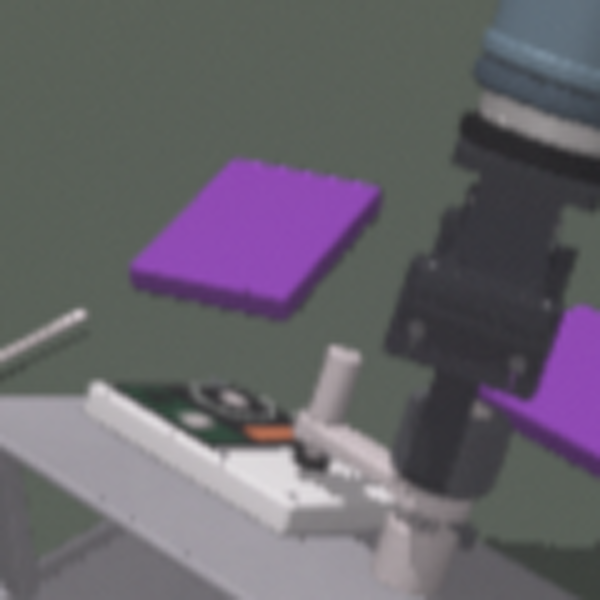

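Gripped (50.6 mm opening). The arm is pulled about 5 mm off its command, so I recentre and start turning.

Call:
{"op": "send_rows", "data": {
  "deltas": [
    [[-0.09, 0.02, 0], [0, 0, 0], 0.3],
    [[-0.09, 0.02, 0], [0, 0, 0], 0.3],
    [[0, 0, 0], [0, 0, 0], 0.3]
  ]
}}

```text
clock: 30.2
eef_pos: [0.5966, -0.0409, 0.1558]
ee_rot: [-0.446, 2.644, -0.292]
contact_force: [-2.8, -0.8, 8.8]
grip_width: 0.552
```

Call:
{"op": "send_rows", "data": {
  "deltas": [
    [[0, 0, 0.01], [0, 0, 1], 0.3],
    [[0, 0, 0.01], [0, 0, 1], 0.3],
    [[0, 0, 0.01], [0, 0, 1], 0.3],
    [[0, 0, 0.01], [0, 0, 1], 0.3],
    [[0, 0, 0.01], [0, 0, 1], 0.3],
    [[0, 0, 0.01], [0, 0, 1], 0.3]
  ]
}}

```text
clock: 30.95
eef_pos: [0.5946, -0.0412, 0.153]
ee_rot: [0.255, 2.645, -0.124]
contact_force: [-16.0, 0.0, 17.2]
grip_width: 0.557
```

```bash
python3 -c "
from h import *
st();
"
```

```text
t 30.95 q [ 0.275  0.491 -0.45   2.117  1.336  0.384  1.646] F [-5.5 -4.3 22.5] M [-0.9   2.1  -0.01] tcp mm [ 587.   122.2 -138.8] w 49.0203669192239
 r 2.2678825025140728 beta 64.7838887519439 phi 175.14115068937602 tilt 0.21747064881785025
```

Call:
{"op": "send_rows", "data": {
  "deltas": [
    [[0, 0, 0], [0, 0, 1], 0.3],
    [[0, 0, 0], [0, 0, 1], 0.3],
    [[0, 0, 0], [0, 0, 1], 0.3],
    [[0, 0, 0], [0, 0, 1], 0.3],
    [[0, 0, 0.01], [0, 0, 1], 0.3],
    [[0, 0, 0.01], [0, 0, 1], 0.3]
  ]
}}

```text
clock: 31.7
eef_pos: [0.5929, -0.0401, 0.1506]
ee_rot: [0.929, 2.489, 0.05]
contact_force: [-17.9, 1.6, 10.0]
grip_width: 0.564
```

```bash
python3 -c "
from h import *
st();
c=cap('scene');save(c,'scene14.png',(170,140,290,260),5)
"
```

```text
t 31.7 q [ 0.238  0.486 -0.406  2.121  1.32   0.363  1.128] F [-10.9  -3.3  17.1] M [-0.27  3.08  0.09] tcp mm [ 584.1  122.9 -140. ] w 49.620948990226005
 r 2.397631853366636 beta 143.61043021305426 phi -154.916901296253 tilt 0.2157969232709711
```

View pics/scene14.png

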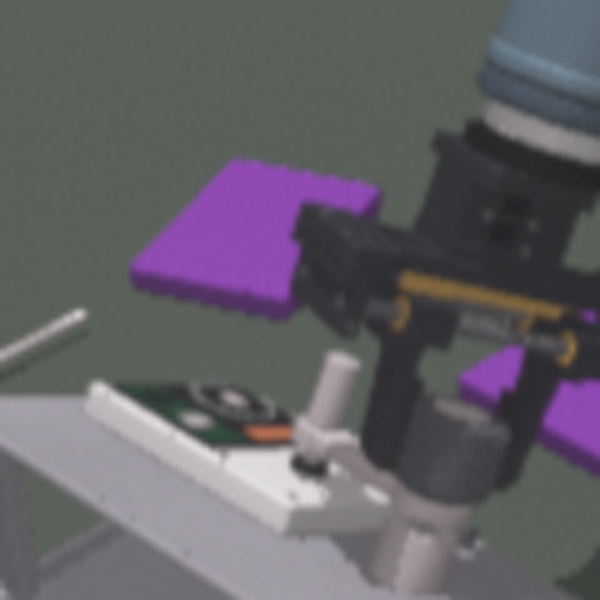

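Two grip directions put the nut axis at about (586,127). I recentre and keep turning.

Call:
{"op": "send_rows", "data": {
  "deltas": [
    [[0.05, 0.03, 0], [0, 0, 1], 0.3],
    [[0.05, 0.02, 0], [0, 0, 1], 0.3],
    [[0, 0, 0], [0, 0, 1], 0.3],
    [[0, 0, 0], [0, 0, 1], 0.3],
    [[0, 0, 0], [0, 0, 1], 0.3],
    [[0, 0, 0], [0, 0, 1], 0.3],
    [[0, 0, 0.01], [0, 0, 1], 0.3],
    [[0, 0, 0.01], [0, 0, 1], 0.3],
    [[0, 0, 0.01], [0, 0, 1], 0.3],
    [[0, 0, 0.01], [0, 0, 1], 0.3]
  ]
}}

```text
clock: 33.0
eef_pos: [0.5922, -0.0357, 0.1475]
ee_rot: [1.924, 1.897, 0.33]
contact_force: [-11.2, 4.8, -1.6]
grip_width: 0.558
```

```bash
python3 -c "
from h import *
st();
"
```

```text
t 33.0 q [ 0.161  0.479 -0.321  2.127  1.302  0.325  0.252] F [-11.4   1.6   4.3] M [0.6  2.88 0.05] tcp mm [ 581.   126.9 -141.8] w 49.09733067040111
 r 5.677797580346149 beta -152.29758438047855 phi -104.97922680259313 tilt 0.29672273798161986
```

Call:
{"op": "send_rows", "data": {
  "deltas": [
    [[0.02, -0.06, 0.01], [0, 0, 1], 0.3],
    [[0.02, -0.06, 0.01], [0, 0, 1], 0.3],
    [[0.01, -0.04, 0.01], [0, 0, 1], 0.3],
    [[0.01, 0, 0.01], [0, 0, 1], 0.3],
    [[0.02, 0, 0.01], [0, 0, 1], 0.3],
    [[0.01, 0, 0.01], [0, 0, 1], 0.3],
    [[0.02, 0, 0.01], [0, 0, 1], 0.3],
    [[0.01, 0, 0.01], [0, 0, 1], 0.3]
  ]
}}

```text
clock: 34.0
eef_pos: [0.5942, -0.0319, 0.146]
ee_rot: [2.525, 1.157, 0.532]
contact_force: [-2.7, 4.1, 1.1]
grip_width: 0.559
```

```bash
python3 -c "
from h import *
st();
"
```

```text
t 34.0 q [ 0.09   0.476 -0.243  2.132  1.311  0.292 -0.475] F [-2.8  3.3  2.7] M [0.89 0.72 0.05] tcp mm [ 581.   131.1 -143.6] w 49.222088110684375
 r 8.385281515930636 beta -126.19905443123676 phi -64.96820349061463 tilt 0.21510266335882441
```

Call:
{"op": "send_rows", "data": {
  "deltas": [
    [[0.01, 0, 0.01], [0, 0, 1], 0.3],
    [[0.02, 0, 0.01], [0, 0, 1], 0.3],
    [[0.01, 0, 0.01], [0, 0, 1], 0.3],
    [[0.02, 0, 0], [0, 0, 1], 0.3],
    [[0.01, 0, 0.01], [0, 0, 1], 0.3],
    [[0.02, 0, 0.01], [0, 0, 1], 0.3]
  ]
}}

```text
clock: 34.75
eef_pos: [0.5973, -0.0303, 0.1459]
ee_rot: [2.823, 0.478, 0.651]
contact_force: [-1.5, 4.4, 2.0]
grip_width: 0.56
```

```bash
python3 -c "
from h import *
st();
"
```

```text
t 34.75 q [ 0.042  0.475 -0.19   2.128  1.282  0.271 -0.981] F [-1.4  3.8  3. ] M [0.66 0.62 0.15] tcp mm [ 583.2  133.5 -144.9] w 49.2962442856095
 r 9.612160328277513 beta -106.98778980174293 phi -34.97402393828568 tilt 0.26231435111832696
```

Call:
{"op": "send_rows", "data": {
  "deltas": [
    [[0.02, 0, 0.01], [0, 0, 1], 0.3],
    [[0.02, 0.02, 0.01], [0, 0, 1], 0.3],
    [[0.01, 0.02, 0.01], [0, 0, 1], 0.3],
    [[0.02, 0.02, 0], [0, 0, 1], 0.3]
  ]
}}

```text
clock: 35.25
eef_pos: [0.5996, -0.0301, 0.1462]
ee_rot: [2.933, -0.017, 0.71]
contact_force: [-2.3, 7.2, 0.3]
grip_width: 0.561
```

```bash
python3 -c "
from h import *
st();
"
```

```text
t 35.25 q [ 0.015  0.474 -0.154  2.124  1.25   0.254 -1.301] F [-3.5  6.3  2.3] M [1.3  0.9  0.12] tcp mm [ 585.3  134.2 -145.6] w 49.3949538940038
 r 9.975289254991402 beta -94.17399642838723 phi -15.0382182868056 tilt 0.38051343236115315
```

Call:
{"op": "send_rows", "data": {
  "deltas": [
    [[0.02, 0.02, 0.01], [0, 0, 1], 0.3],
    [[0.02, 0.02, 0.01], [0, 0, 1], 0.3],
    [[0.01, 0.02, 0.01], [0, 0, 1], 0.3],
    [[0.02, 0, 0], [0, 0, 1], 0.3]
  ]
}}

```text
clock: 35.75
eef_pos: [0.6016, -0.0312, 0.1464]
ee_rot: [2.962, -0.535, 0.751]
contact_force: [-3.8, 5.6, 1.8]
grip_width: 0.561
```

```bash
python3 -c "
from h import *
st();
c=cap('scene');save(c,'scene15.png',(170,140,290,260),5)
"
```

```text
t 35.75 q [-0.012  0.474 -0.118  2.121  1.217  0.237 -1.617] F [-3.7  4.4  4. ] M [0.79 1.15 0.9 ] tcp mm [ 587.4  133.8 -146.5] w 49.35637166311916
 r 9.612019745988462 beta -81.75241399263788 phi 4.798250966275719 tilt 0.45260021155570934
```

View pics/scene15.png

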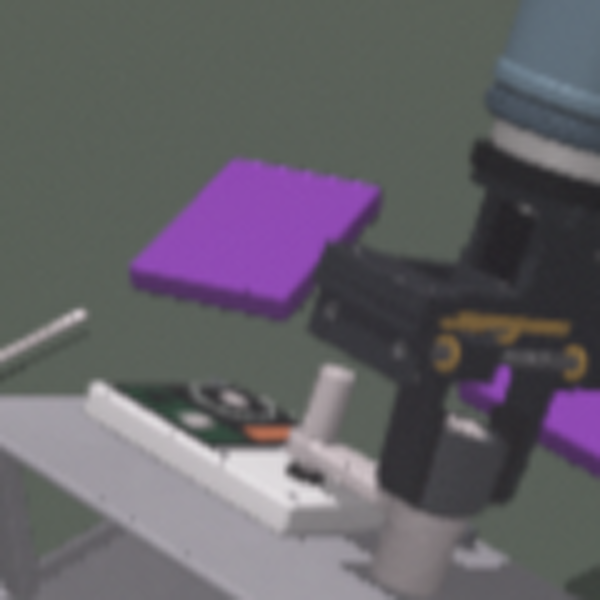

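Torque about the stud jumped from 0.12 to 0.9 N m at about 220°, so the stop has been reached. The picture shows the bar down on the boss and the foot on the chassis. One more nudge to check.

Call:
{"op": "send_rows", "data": {
  "deltas": [
    [[0.01, 0, 0], [0, 0, 1], 0.3],
    [[0, 0, 0], [0, 0, 0], 0.3]
  ]
}}

```text
clock: 36.05
eef_pos: [0.6011, -0.0334, 0.1463]
ee_rot: [2.952, -0.668, 0.756]
contact_force: [-4.3, 5.2, 3.9]
grip_width: 0.561
```

```bash
python3 -c "
from h import *
st();
"
```

```text
t 36.05 q [-0.019  0.474 -0.106  2.121  1.209  0.235 -1.695] F [-3.1  3.8  6. ] M [0.62 1.22 0.68] tcp mm [ 587.4  131.6 -146.7] w 49.33201593653257
 r 7.389030608455433 beta -79.32668746346187 phi 9.759858474463176 tilt 0.2277495513860168
```

A slight slip at about 0.7–0.9 N m confirms the stop. Now a fresh, centred grip to check tightness.

Call:
{"op": "send_rows", "data": {
  "deltas": [
    [[0, 0, 0], [0, 0, 0], 0.9],
    [[0, 0, 0], [0, 0, 0], 0.9],
    [[0, 0, 0], [0, 0, 0], 0.9],
    [[0, 0.07, 0], [0, 0, -1], 0.9],
    [[0, 0.07, 0], [0, 0, -1], 0.9],
    [[0, 0, 0], [0, 0, -1], 0.9],
    [[0, 0, 0], [0, 0, -1], 0.9],
    [[0, 0, 0], [0, 0, -1], 0.9],
    [[0, 0, 0], [0, 0, -1], 0.9],
    [[0, 0, 0], [0, 0, -1], 0.9],
    [[0, 0, 0], [0, 0, -1], 0.9]
  ]
}}

```text
clock: 37.42
eef_pos: [0.6008, -0.0404, 0.1465]
ee_rot: [2.853, 0.359, 0.664]
contact_force: [0.6, -0.4, -0.1]
grip_width: 0.899
```

```bash
python3 -c "
from h import *
st();
plan(S@np.r_[.5862,.1275,-.147],tool(-40),g=.9,n=2)
"
```

```text
t 37.425 q [ 0.081  0.48  -0.213  2.118  1.278  0.278 -1.038] F [ 0.5 -0.3 -0.4] M [-0.06  0.5   0.07] tcp mm [ 588.9  124.7 -147.2] w 79.14432762274679
 r 2.8965451184048847 beta -8.69521129275313 phi -30.161514937266794 tilt 0.18216399798794033
2 rows; end err mm [ 0.14 -0.07  0.15] deg [0.02 0.01 0.01] max 0.99
[[[-0.02, -0.06, 0.0], [0.01, -0.01, -0.98], 0.9], [[0.0, -0.06, -0.01], [0.01, -0.02, -0.99], 0.9]]
```

Call:
{"op": "send_rows", "data": {
  "deltas": [
    [[-0.02, -0.06, 0], [0, 0, -1], 0.9],
    [[0, -0.06, 0], [0, 0, -1], 0.9],
    [[0, 0, 0], [0, 0, 0], 0.5],
    [[0, 0, 0], [0, 0, 0], 0.3],
    [[0, 0, 0], [0, 0, 0], 0.3],
    [[0, 0, 0], [0, 0, 0], 0.3],
    [[0, 0, 0], [0, 0, 1], 0.3],
    [[0, 0, 0], [0, 0, 1], 0.3]
  ]
}}

```text
clock: 38.42
eef_pos: [0.5993, -0.0344, 0.145]
ee_rot: [2.856, 0.361, 0.667]
contact_force: [2.0, 2.0, -0.4]
grip_width: 0.564
```

```bash
python3 -c "
from h import *
st();
"
```

```text
t 38.425 q [ 0.073  0.481 -0.216  2.122  1.294  0.278 -1.064] F [ 1.   2.5 -1. ] M [0.39 0.45 0.99] tcp mm [ 585.5  130.1 -147.1] w 49.59594575912064
 r 5.800373070944391 beta -94.48102964306591 phi -30.148695054383655 tilt 0.27079095628852734
```

Call:
{"op": "send_rows", "data": {
  "deltas": [
    [[0, 0, 0], [0, 0, 1], 0.3],
    [[0, 0, 0], [0, 0, 0.5], 0.3],
    [[0, 0, 0], [0, 0, 0], 0.3]
  ]
}}

```text
clock: 38.8
eef_pos: [0.5996, -0.0351, 0.1454]
ee_rot: [2.897, 0.176, 0.689]
contact_force: [-1.1, 4.1, 2.3]
grip_width: 0.56
```

```bash
python3 -c "
from h import *
st();
"
```

```text
t 38.8 q [ 0.061  0.48  -0.201  2.122  1.287  0.273 -1.188] F [-0.9  3.6  3.1] M [0.7  0.57 0.88] tcp mm [ 586.1  129.5 -147. ] w 49.24570652143625
 r 5.217062207861135 beta -88.85296529708289 phi -22.729884778514368 tilt 0.24687504592887344
```

Torque holds at about 0.9–1.0 N m with the fingers slipping on the nut, so it is tight. Release and withdraw.

Call:
{"op": "send_rows", "data": {
  "deltas": [
    [[0, 0, 0], [0, 0, 0], 1],
    [[0, 0, 0], [0, 0, 0], 1],
    [[0, 0, 0], [0, 0, 0], 1],
    [[0, 0, 0], [0, 0, 0], 1],
    [[0, 0, -0.4], [0, 0, 0], 1],
    [[0, 0, -0.8], [0, 0, 0], 1],
    [[0, 0, -0.8], [0, 0, 0], 1],
    [[0, 0, -0.9], [0, 0, 0], 1],
    [[0, 0, -0.9], [0, 0, 0], 1],
    [[0, 0, -0.9], [0, 0, 0], 1],
    [[0, 0, -0.9], [0, 0, 0], 1],
    [[0, 0, -0.5], [0, 0, 0], 1]
  ]
}}

```text
clock: 40.3
eef_pos: [0.5159, -0.0133, 0.3078]
ee_rot: [2.895, 0.17, 0.689]
contact_force: [-0.1, -0.1, -0.6]
grip_width: 1.006
```

```bash
python3 -c "
from h import *
st();print(bot.get_state()['eef_pos'])
c=cap('scene');save(c,'scene16.png',(170,140,290,260),5)
c=cap('top');save(c,'top16.png',(245,125,345,205),8)
"
```

```text
t 40.3 q [ 0.338  0.079 -0.544  2.163  0.533  0.524 -0.491] F [-0.4 -0.2 -0.5] M [-0.04  0.47  0.02] tcp mm [586.  127.7  37. ] w 88.51915411458845
 r 3.3781876180830688 beta -90.1148032324439 phi -22.50891678331503 tilt 0.2430491814257783
[ 0.5158929  -0.01329144  0.30779585]
```

View pics/scene16.png

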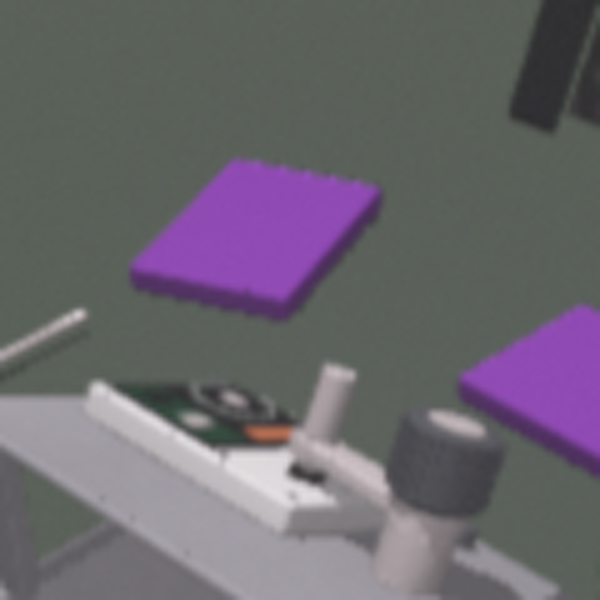

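View pics/top16.png

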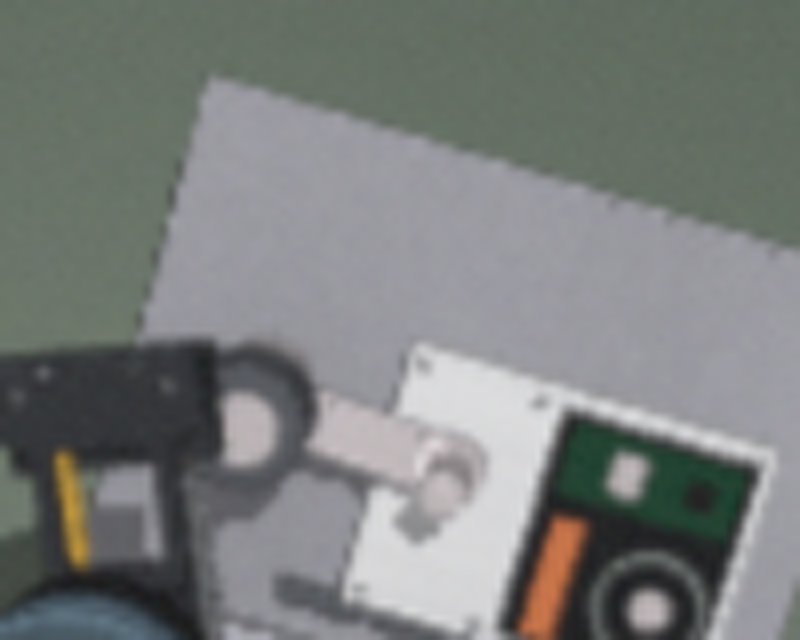

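```bash
python3 - <<'E'
from h import *
import pickle
s0=pickle.load(open("scene0.pkl","rb"));t0=pickle.load(open("top0.pkl","rb"))
s=cap("scene");t=cap("top")
P0=pts(s0)@S;P=pts(s)@S
print("nut top h before",np.median(P0[219:223,260:266,2]),"after",np.median(P[222:226,259:264,2]))
f=lambda u,v:(245+u/8,125+v/8)
a=rayplane(t,*f(237,436),-.1245)@S
b=rayplane(t,*f(441,492),-.140)@S; d=b-a;print("beta",np.degrees(np.arctan2(-d[1],d[0])))
# unmoved check : difference outside arm & stand clamp area
for n,c0,c in(("s",s0,s),("t",t0,t)):
    D=(np.abs(c0["img"].astype(int)-c["img"]).max(2)>60).astype(np.uint8)
    k,l,st_,ce=cv2.connectedComponentsWithStats(D)
    print(n,[(st_[i][:4].tolist(),int(st_[i][4])) for i in range(1,k) if st_[i][4]>15])
save(t,"top17.png",None,1.4)
E
```

```text
nut top h before -0.12335377381686932 after -0.1328924101425461
beta 91.58635687948686
s [([313, 0, 5, 14], 33), ([394, 0, 5, 6], 18), ([399, 0, 32, 57], 465), ([305, 11, 70, 51], 1785), ([382, 38, 14, 17], 170), ([319, 60, 19, 32], 165), ([298, 70, 20, 8], 54), ([295, 84, 23, 10], 102), ([268, 89, 54, 50], 1311), ([556, 129, 4, 17], 47), ([234, 213, 7, 7], 29), ([258, 219, 10, 4], 27), ([256, 222, 11, 5], 29), ([247, 234, 11, 9], 30), ([223, 237, 8, 10], 32), ([230, 238, 7, 3], 16)]
t [([245, 168, 35, 107], 1304), ([269, 175, 5, 8], 23), ([0, 302, 26, 37], 590), ([41, 317, 11, 23], 89), ([232, 338, 11, 7], 50), ([263, 339, 28, 76], 591), ([0, 347, 24, 28], 448), ([270, 357, 8, 7], 16), ([248, 358, 35, 20], 307), ([80, 366, 46, 13], 347), ([186, 369, 12, 4], 23), ([202, 369, 22, 10], 102), ([26, 372, 20, 34], 447), ([13, 375, 7, 9], 46), ([89, 381, 12, 6], 40), ([86, 388, 13, 5], 41), ([78, 394, 19, 26], 319)]
```

View pics/top17.png

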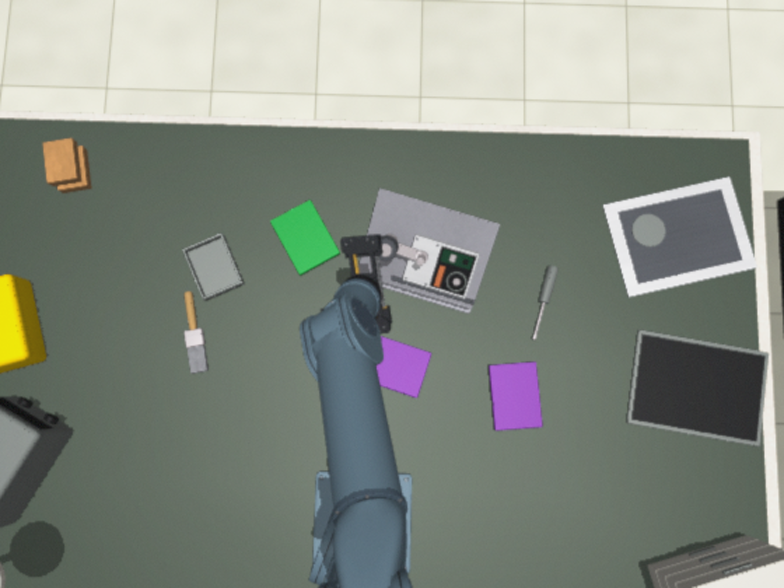

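The picture shows the bar across the white strip, with driver, brush, tray and decoys at the same pixels as at the start. The gripper is about 0.17 m clear of the clamp. Handing in.

```bash
python3 -c "
from h import *
print(bot.finish_job())"
```

```text
the job is handed in; nothing more can be done
None
```

The job is handed in at about 40 s, with the chassis clamped and the gripper open and well clear. No verdict was reported back.

**Bar:** I swung it by its post across the bare strip. The first swing stopped about 4–6° short because the arm reached a joint limit. I re-gripped twice to bring it home.

**Nut:** I screwed it clockwise about 220° in one grip until the torque jumped to about 0.9 N m. A fresh grip then turned only a few degrees before slipping at about 0.9–1.0 N m, so it is tight at the stop.

**Last checks:**
- The nut came down 9.5 mm, which matches 220° of thread.
- The bar sits on the boss in the picture and the foot is on the strip. I did not measure the foot's pressing force.
- The chassis and everything else lying about are at the same pixels as at the start.

**Disagreements:**
- The final bar angle is not certain: sightings and the bar edge gave between 89° and 92°, with 90° meant.
- The two cameras differed by about 4–5 mm, so I relied mainly on the top view.
- The first nut grip was about 5 mm off centre. The finger grip slipped at the stop before I took the fresh grip.

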